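Seat a trailer hub bearing in the three-point diameter gauge

TASK

Check the hub bearing in the diameter gauge: stand it on the gauge plate a little short of the two ball-ended pins, not yet touching the gauge's stem, and let go of it. Then nudge it gently along the plate, working it lightly sideways if it hangs on one pin, until it bears on both pins at once and has pushed the stem in, and back away so that it stays standing there against pins and stem. Keep the push under 10 N with no more than 8 N on either pin, do not knock the bearing over, and leave the loose race, the tin and the wrench where they are.

Things in the scene. Friction and masses are not known exactly. Their poses are not given: they have to be found in the camera images.
- bearing: the double-row hub bearing: a thick plain steel cylinder, 56 mm diameter, 44 mm high, about 0.45 kg, standing on its flat end on the bench at the start, with a black seal ring and a dark bore on its top face (solid: nothing goes into the bore). Origin: centre of its underside; z up along its axis; its turn about z does not matter
- gauge: the diameter gauge, fixed to the bench: a flat ground steel plate 200 mm (its x) by 130 mm (its y) by 16 mm thick, with two ball-ended pins and a dial gauge lying face up at its +x end. Origin: centre of the plate's underside; x points from the open loading end to the dial, z up. Its place and turn (up to 0.5 rad) vary. Dial bracket and dial fill x = 35 to 105 mm, up to 54 mm above the bench
- nest (a point): point on the plate's top face (16 mm above the bench) where the centre of the bearing's underside lies when the bearing touches both pins; on the gauge's centre line, at x = -10 mm in the gauge's frame; axes as the gauge's. The bearing is loaded from -x (50 mm and more of clear plate there) and pushed along +x. The plate is oiled: sliding the bearing takes 1 to 2 N
- pin_left: rigid steel pin fixed to the plate, 7 mm thick with a 12 mm ball on its end, ball centre 24 mm above the plate; 24 mm to +x and 24 mm to +y of the nest point in the gauge's frame. Origin: at the pin's axis, on the plate's underside. The two balls meet the seated bearing 45 degrees either side of the push direction. More than 8 N on one pin spoils the gauge
- pin_right: the other pin, the same, 24 mm to +x and 24 mm to -y of the nest point. The balls are dry and grip the bearing's side: even when pushed at 6 to 9 N it may hang on one pin, a few tenths of a mm off the other; working it sideways 1 or 2 mm each way under a push of 5 to 7 N brings it onto both, with 1.5 N or more on each
- stem_tip (a point): round tip of the dial's stem (8 mm ball), on the gauge's centre line midway between the pins, 24 mm above the plate. It moves along the gauge's x
- stem (a joint): travel of the dial's stem along the gauge's +x, in m: 0 is fully out, 0.008 when the bearing is home on both pins, stop at 0.011. A weak spring (0.2 to 0.4 N), too weak to shift the standing bearing. Out, the tip meets the bearing 8 mm before home
- race: loose plain steel ring lying flat, 62 mm diameter, 15 mm high, with an open 42 mm hole: to be left alone. Origin: centre of its underside
- tin: plain aluminium tin, 52 mm diameter, 75 mm high, standing: to be left alone. Origin: centre of its underside
- wrench: steel wrench, 170 mm long, lying flat: to be left alone. Origin: its underside, near the middle
Not all that is in view belongs to the job. What is shaped like the bearing but green or red is not meant.

How it is judged:
By the outcome, as a careful person would: the job done as asked, in the order asked, and still so for the second after the job is handed in, with the robot touching nothing.
It also fails if it takes over 61 s, if anything falls off the work surface, if the arm or the gripper's body presses on something with over 40 N, if the wrist force passes 120 N, or if a joint passes its speed limit or range.

ROBOT

A 6-joint arm with a two-finger parallel gripper is mounted at the origin on the work surface. World frame = base frame: x ahead of the robot, y to its left, z up, the work surface at z = 0. Lengths are in m, angles in degrees, forces in N, time in s.
With the tool pointing down it reaches from about 0.35 to 0.775 m from the base axis. Payload 5.5 kg.
Tool frame: the origin (TCP) lies midway between the tips of the shut fingers; the grasp point (between the pads) lies 19 mm behind it; y points along the fingers, z is the direction in which the jaws open and shut, and the axes are right-handed (so a half turn about y gives the same grasp; the last joint's range is limited). The gripper opens to 85 mm and grips with 20 to 120 N. Pads are 22 mm wide; open, the fingers measure 114 mm over their backs; the gripper's body (76 mm by 85 mm) begins 54 mm behind the grasp point. The pads swing forward as they close: fully open they stand 13 mm farther back than shut.
Start: joints at [-78.243, 17.945, 2.641, 74.691, 0, 82.002], TCP at [0.194, -0.541, 0.231] pointing down, gripper open.
Joint ranges: [-158.12, 158.12], [-49.38, 96.58], [-58.88, 72.47], [-126.05, 133.96], [-84.25, 85.87], [-180, 180]. Speed limits (degrees/s): [147.25, 147.25, 180, 180, 180, 180].

INTERFACE

Orientations are given as a 3x3 rotation matrix whose columns are the frame's x, y, z axes.
In Python, from plant import r gives the robot as it stands.
- The arm moves only by the tool move_arm, never from a script. Its arguments are lists of equal length, an entry for each row: "travel": the shift along the tool's x, y, z scaled (see below), a list of three; "delta_rot": the turn, a rotation vector about the tool's x, y, z scaled (see below), a list of three; "jaw": the gripper command: -1 is fully open, 1 is shut, values between are in proportion. A call has 1 to 8 rows; each row shifts and turns the commanded pose from where the row before left it, along the tool's axes as they then stand; what a row does not reach is not made up. The controller multiplies each number of a shift by 0.04 m and each number of a turn by 0.1 rad. A row lasts 1/12 s, in which the tool goes at most 41.7 mm and 7.16 degrees, less where a joint would pass 70% of its speed; a pose out of reach is approached as far as the arm can. A call with a number of a shift or a turn outside -1 to 1 is refused whole. A call with a gripper value outside its range is refused whole. The fingers move at their own pace and stop on an object; "newtons" is the grip in N (left out, the last holds). Time passes only in rows, so rows that do not move let the fingers close. It gives the time, the measured TCP pose, the force and the opening at its end, in the units of the state.
- r.get_obs(): the state, without advancing time (a new reading comes with each control period).
- r.get_image(name): name is "scene" or "side" or "wrist"; returns a dict with "frame" (384x512x3 uint8, red, green, blue), "fx", "fy", "cx", "cy" (pixels), "rvec" (rotation vector, rad) and "tvec" (3), from world to camera coordinates, as OpenCV has them. Camera axes: x right, y down, z forward; pixel columns grow to the right and rows downward; lengths in m; the calibration is good to about 2 mm. A picture is of the moment at which its call begins. There is no depth.
- r.job_done(): hands the job in, once; it reports no verdict.
The state is a dict: "time": time; "joint_pos": joint angles; "joint_vel": joint speeds; "tau": joint torques, N m; "position": TCP position; "eef_rot": TCP orientation; "wrist_force": force on the tool from outside, world axes, zero at the start; "wrist_torque": the same for the moment, N m; "gripper_width": finger opening in m.
Only numpy, scipy, OpenCV 4.12 (cv2) and the standard library are available. Lean on these libraries where they do the work, as an engineer would, in place of code of your own. Each camera call takes 0.05 s, during which the arm holds its last target.

## Working session

There is one attempt and no reset: what is moved stays moved. The work goes in short steps, Python scripts to look and compute and a tool call to move; the robot and the scene stay as the last step left them, time stands still between calls to the robot, and variables do not carry over. Pictures are saved under pics/ and viewed, and the job is handed in when it is done.

Besides the shell and the picture viewer there is one more tool, called after "Emit:" by a JSON object that holds its "fn" and its "kwargs", one argument or row to a line. move_arm: Moves the arm, as the interface text tells. Shifts and turns lie within -1 to 1; 1 stands for 0.04 m of shift or 0.1 rad of turn. Its arguments: {"type":"object","properties":{"travel":{"type":"array","items":{"type":"array","items":{"type":"number","minimum":-1,"maximum":1}}},"delta_rot":{"type":"array","items":{"type":"array","items":{"type":"number","minimum":-1,"maximum":1}}},"jaw":{"type":"array","items":{"type":"number"}},"newtons":{"type":"number"}},"required":["travel","delta_rot","jaw"]}

```bash
ls; mkdir -p pics; cat > h.py <<'E'
import numpy as np, cv2
from plant import r
def snap(n,f):
    d=r.get_image(n); np.savez(f'pics/{f}.npz',**{k:np.array(v) for k,v in d.items()})
    cv2.imwrite(f'pics/{f}.png',cv2.cvtColor(np.array(d['frame']),cv2.COLOR_RGB2BGR)); return d
def load(f): return np.load(f'pics/{f}.npz')
def cam(d):
    R=cv2.Rodrigues(np.array(d['rvec'],float))[0]; K=np.array([[d['fx'],0,d['cx']],[0,d['fy'],d['cy']],[0,0,1]],float)
    return K,R,np.array(d['tvec'],float).ravel()
def atz(d,u,v,z):
    K,R,t=cam(d); ray=R.T@np.linalg.solve(K,[u,v,1]); C=-R.T@t
    return C+ray*(z-C[2])/ray[2]
def proj(d,P):
    K,R,t=cam(d); p=(R@np.atleast_2d(P).T).T+t; q=(K@p.T).T; return q[:,:2]/q[:,2:]
def crop(f,x0,y0,x1,y1,s,out):
    im=cv2.imread(f'pics/{f}.png')[y0:y1,x0:x1]; cv2.imwrite(f'pics/{out}.png',cv2.resize(im,None,fx=s,fy=s,interpolation=cv2.INTER_CUBIC))
E
python3 - <<'E'
from h import *
for n in ['scene','side','wrist']:
    d=snap(n,n+'0'); K,R,t=cam(d); print(n,K[0,0],-R.T@t,R[2])
print(r.get_obs())
E
```

```text
pics
scene 379.58095910221294 [ 1.0151198 -0.5583645  0.5540674] [-0.56188374  0.61808245 -0.54978246]
side 499.98726608140424 [0.30610193 0.74667786 0.84614278] [ 0.20605875 -0.68821751 -0.69562666]
wrist 285.283035241905 [ 0.27076572 -0.51530566  0.37363753] [-0.2967403  -0.10461621 -0.94921054]
{'time': 0.15, 'joint_pos': array([-7.82439646e+01,  1.79808777e+01,  2.59283937e+00,  7.46914527e+01,
        6.71667146e-04,  8.20006500e+01]), 'joint_vel': array([ 0.01166522, -0.17540992,  0.20768421,  0.02298453, -0.00579523,
       -0.03135601]), 'tau': array([ 1.73478962e-03, -4.81063986e+01,  2.98816216e+01,  1.38991521e-02,
       -1.47181895e-04,  1.26494749e-05]), 'position': array([ 0.19426088, -0.54078681,  0.23062066]), 'eef_rot': array([[-9.41144280e-01, -2.71194520e-04,  3.38004987e-01],
       [-3.38005034e-01,  1.36066610e-03, -9.41143318e-01],
       [-2.04679015e-04, -9.99999038e-01, -1.37224823e-03]]), 'wrist_force': array([ 0.10842383,  0.7828758 , -0.56727427]), 'wrist_torque': array([-0.00505507,  0.00203194,  0.02888721]), 'gripper_width': 0.08511608628518402}
```

View pics/scene0.png

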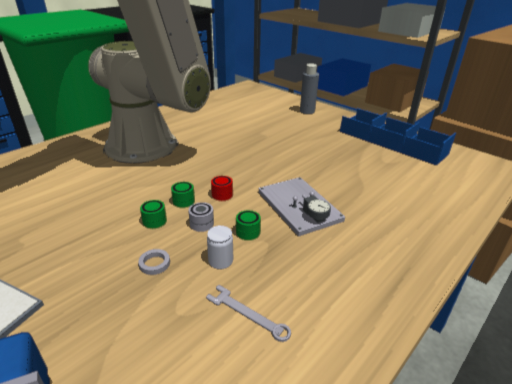

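View pics/side0.png

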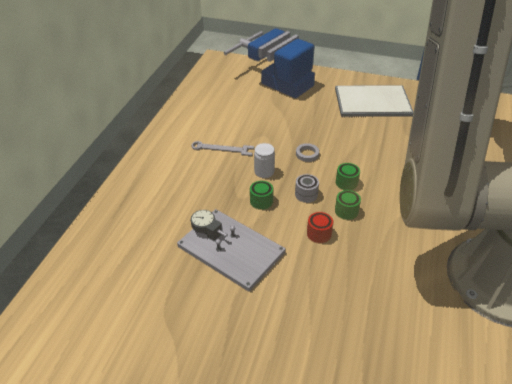

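View pics/wrist0.png

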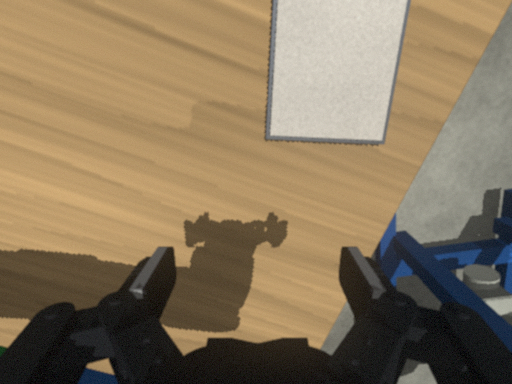

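Candidates in the scene view: grey cylinder with a dark ring (201,216), green look-alikes (153,213), (183,194) and (248,224), red (222,187), tin (220,247) and flat race (154,262). I choose the grey one at (201,216) and check it in close crops.

```bash
python3 - <<'E'
from h import *
crop('scene0',130,160,350,290,3.6,'c1')
crop('side0',170,130,370,290,4,'c2')
E
```

```text
(no output)
```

View pics/c1.png

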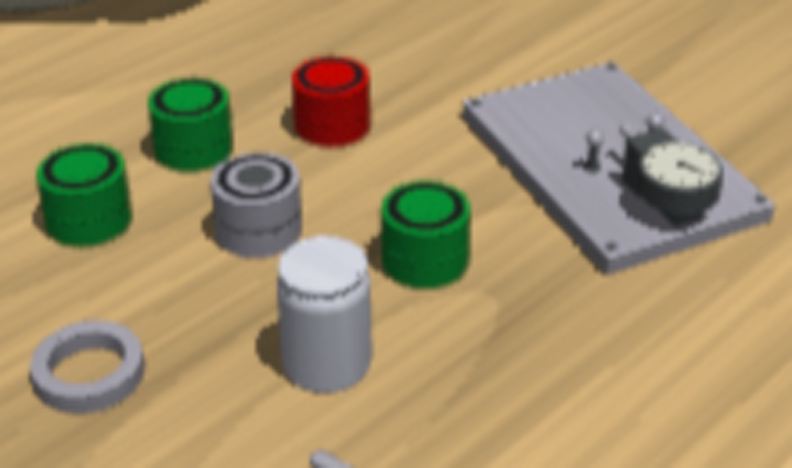

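View pics/c2.png

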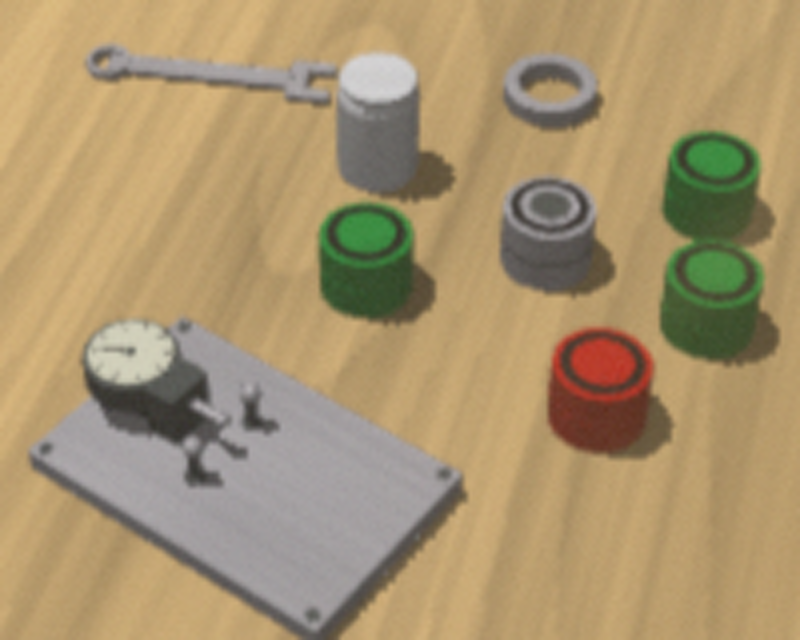

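```bash
python3 - <<'E'
from h import *
def P(f,x,y,z):
    d=load(f); 
    if f=='scene0': s,x0,y0=3.6,130,160
    else: s,x0,y0=4,170,130
    return atz(d,(x+.5)/s-.5+x0,(y+.5)/s-.5+y0,z)[:2].round(4)
print('plate scene',[P('scene0',*c,.016) for c in [(463,103),(613,65),(772,207),(607,262)]])
print('plate side',[P('side0',*c,.016) for c in [(318,632),(463,472),(186,320),(32,457)]])
for n,a,b,z in [('bearing',(256,177),(549,207),.044),('greenR',(427,205),(366,232),.044),('red',(331,76),(603,363),.044),('g2',(190,97),(712,269),.044),('g1',(84,167),(712,160),.044),('tin',(322,266),(378,78),.075),('race',(88,358),(551,85),.015),('ballfront',(596,135),(0,0),.04),('ballback',(656,119),(0,0),.04),('balls side',(0,0),(250,388),.04),('',(0,0),(192,443),.04)]:
    print(n,P('scene0',*a,z),P('side0',*b,z))
E
```

```text
plate scene [array([0.4595, 0.0598]), array([0.5045, 0.1791]), array([0.688 , 0.1102]), array([ 0.6451, -0.0101])]
plate side [array([0.4958, 0.184 ]), array([0.4524, 0.062 ]), array([ 0.6353, -0.0027]), array([0.6792, 0.1192])]
bearing [ 0.4538 -0.1274] [ 0.4501 -0.1281]
greenR [ 0.5511 -0.0728] [ 0.5481 -0.0758]
red [ 0.3983 -0.0122] [ 0.3934 -0.0125]
g2 [ 0.3499 -0.0987] [ 0.3484 -0.1034]
g1 [ 0.368  -0.1966] [ 0.3643 -0.1984]
tin [ 0.5766 -0.1816] [ 0.5712 -0.1788]
race [ 0.4874 -0.2797] [ 0.4805 -0.2767]
ballfront [0.5745 0.0661] [ 0.8497 -0.2276]
ballback [0.5917 0.1104] [ 0.8497 -0.2276]
balls side [ 0.1305 -0.1121] [0.5744 0.0576]
 [ 0.1305 -0.1121] [0.591  0.1039]
```

```bash
cat >> h.py <<'E'
import math,json
def state():
    o=r.get_obs(); R=np.array(o['eef_rot']); return o,np.array(o['position']),R
def plan(target,yaw=None,n=None,vmax=0.036,dec=2):
    """target TCP; yaw deg of tool z. prints rows"""
    from scipy.spatial.transform import Rotation as Ro
    o,p,R=state(); target=np.array(target,float)
    Rt=R
    if yaw is not None:
        c,s=math.cos(math.radians(yaw)),math.sin(math.radians(yaw)); z=np.array([c,s,0]); y=np.array([0,0,-1.]); Rt=np.column_stack([np.cross(y,z),y,z])
    rv=Ro.from_matrix(R.T@Rt).as_rotvec()
    n=n or max(1,math.ceil(max(np.linalg.norm(target-p)/vmax,np.abs(rv).max()/0.098)))
    T=[];D=[]; q=p.copy(); Q=R.copy(); drot=np.round(rv/n/0.1,dec+1)
    for i in range(n):
        want=p+(target-p)*(i+1)/n
        t=np.round(Q.T@(want-q)/0.04,dec); q=q+Q@(t*0.04); Q=Q@Ro.from_rotvec(drot*0.1).as_matrix()
        T.append(t.tolist()); D.append(drot.tolist())
    print('n',n,'time',o['time'],'pos',p.round(4),'F',np.round(o['wrist_force'],2),'w',round(o['gripper_width'],4))
    for i in range(0,n,8): print(json.dumps(T[i:i+8]),'|',json.dumps(D[i:i+1]),len(T[i:i+8]))
E
python3 - <<'E'
from h import *
plan([.43,-.12,.22],69.4)
E
```

```text
n 25 time 0.15 pos [ 0.1943 -0.5408  0.2306] F [ 0.11  0.78 -0.57] w 0.0851
[[-0.36, 0.01, -0.32], [-0.4, 0.01, -0.28], [-0.41, 0.01, -0.24], [-0.44, 0.01, -0.19], [-0.46, 0.02, -0.16], [-0.47, 0.01, -0.11], [-0.48, 0.01, -0.06], [-0.48, 0.01, -0.01]] | [[0.0, -0.975, -0.001]] 8
[[-0.48, 0.01, 0.03], [-0.48, 0.01, 0.08], [-0.47, 0.01, 0.12], [-0.45, 0.01, 0.17], [-0.43, 0.01, 0.21], [-0.41, 0.01, 0.25], [-0.39, 0.01, 0.29], [-0.35, 0.01, 0.33]] | [[0.0, -0.975, -0.001]] 8
[[-0.32, 0.01, 0.36], [-0.28, 0.01, 0.39], [-0.25, 0.01, 0.42], [-0.2, 0.01, 0.44], [-0.16, 0.01, 0.45], [-0.11, 0.01, 0.47], [-0.07, 0.02, 0.48], [-0.02, 0.01, 0.48]] | [[0.0, -0.975, -0.001]] 8
[[0.02, 0.01, 0.48]] | [[0.0, -0.975, -0.001]] 1
```

Emit:
{"fn": "move_arm", "kwargs": {
  "travel": [
    [-0.36,0.01,-0.32],
    [-0.4,0.01,-0.28],
    [-0.41,0.01,-0.24],
    [-0.44,0.01,-0.19],
    [-0.46,0.02,-0.16],
    [-0.47,0.01,-0.11],
    [-0.48,0.01,-0.06],
    [-0.48,0.01,-0.01]
  ],
  "delta_rot": [
    [0,-0.975,0],
    [0,-0.975,0],
    [0,-0.975,0],
    [0,-0.975,0],
    [0,-0.975,0],
    [0,-0.975,0],
    [0,-0.975,0],
    [0,-0.975,0]
  ],
  "jaw": [-1,-1,-1,-1,-1,-1,-1,-1],
  "newtons": 40
}}

```text
time: 0.82
position: [0.2702, -0.4056, 0.2274]
eef_rot: [[-0.427, -0.0, 0.904], [-0.904, 0.0, -0.427], [-0.0, -1.0, -0.0]]
wrist_force: [0.6, -0.1, -0.3]
gripper_width: 0.0851
```

Emit:
{"fn": "move_arm", "kwargs": {
  "travel": [
    [-0.48,0.01,0.03],
    [-0.48,0.01,0.08],
    [-0.47,0.01,0.12],
    [-0.45,0.01,0.17],
    [-0.43,0.01,0.21],
    [-0.41,0.01,0.25],
    [-0.39,0.01,0.29],
    [-0.35,0.01,0.33]
  ],
  "delta_rot": [
    [0,-0.975,0],
    [0,-0.975,0],
    [0,-0.975,0],
    [0,-0.975,0],
    [0,-0.975,0],
    [0,-0.975,0],
    [0,-0.975,0],
    [0,-0.975,0]
  ],
  "jaw": [-1,-1,-1,-1,-1,-1,-1,-1]
}}

```text
time: 1.48
position: [0.3453, -0.2708, 0.2243]
eef_rot: [[0.332, -0.0, 0.943], [-0.943, 0.0, 0.332], [-0.0, -1.0, -0.0]]
wrist_force: [0.3, -1.0, 0.2]
gripper_width: 0.0852
```

Emit:
{"fn": "move_arm", "kwargs": {
  "travel": [
    [-0.32,0.01,0.36],
    [-0.28,0.01,0.39],
    [-0.25,0.01,0.42],
    [-0.2,0.01,0.44],
    [-0.16,0.01,0.45],
    [-0.11,0.01,0.47],
    [-0.07,0.02,0.48],
    [-0.02,0.01,0.48]
  ],
  "delta_rot": [
    [0,-0.975,0],
    [0,-0.975,0],
    [0,-0.975,0],
    [0,-0.975,0],
    [0,-0.975,0],
    [0,-0.975,0],
    [0,-0.975,0],
    [0,-0.975,0]
  ],
  "jaw": [-1,-1,-1,-1,-1,-1,-1,-1]
}}

```text
time: 2.15
position: [0.4209, -0.1362, 0.2207]
eef_rot: [[0.9, -0.0, 0.437], [-0.437, 0.0, 0.9], [-0.0, -1.0, -0.0]]
wrist_force: [-0.1, 0.3, 0.3]
gripper_width: 0.0851
```

Emit:
{"fn": "move_arm", "kwargs": {
  "travel": [
    [0.02,0.01,0.48]
  ],
  "delta_rot": [
    [0,-0.975,0]
  ],
  "jaw": [-1]
}}

```text
time: 2.23
position: [0.4301, -0.1194, 0.2202]
eef_rot: [[0.938, -0.0, 0.347], [-0.347, 0.0, 0.938], [-0.0, -1.0, -0.0]]
wrist_force: [-0.0, -0.2, -0.7]
gripper_width: 0.0854
```

```bash
python3 - <<'E'
from h import *
d=snap('wrist','w1'); K,R,t=cam(d); print(-R.T@t,R[2])
o,p,R=state();print(p,R.round(3),o['joint_pos'].round(1),o['wrist_force'])
E
```

```text
[ 0.3548997  -0.0930368   0.36341813] [ 0.29388899 -0.10890704 -0.94961493]
[ 0.43112106 -0.11720891  0.22022003] [[ 0.94   0.001  0.341]
 [-0.341  0.002  0.94 ]
 [-0.    -1.     0.002]] [-25.6   4.  -16.2  69.8   0.1  -5.7] [-0.63101882  1.95297379  0.7318529 ]
```

View pics/w1.png

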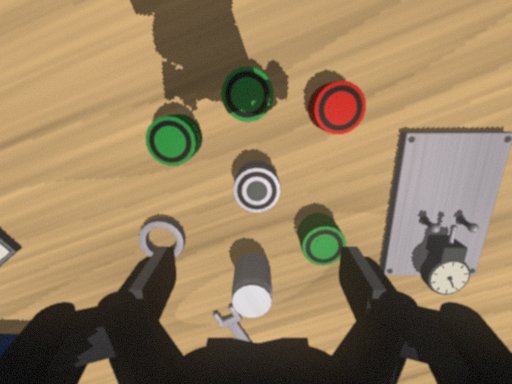

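The wrist view shows the grey bearing (dark seal ring) at (257,189), green at (248,93), (173,139) and (322,242), red at (339,107), the tin at (252,300), and the gauge at right with its pins near (430,218) and (464,218).

```bash
python3 - <<'E'
from h import *
crop('w1',370,110,512,310,3,'c3'); crop('w1',220,140,300,230,6,'c4')
print(atz(load('w1'),257,189,.044))
E
```

```text
[ 0.45030177 -0.12847842  0.044     ]
```

View pics/c3.png

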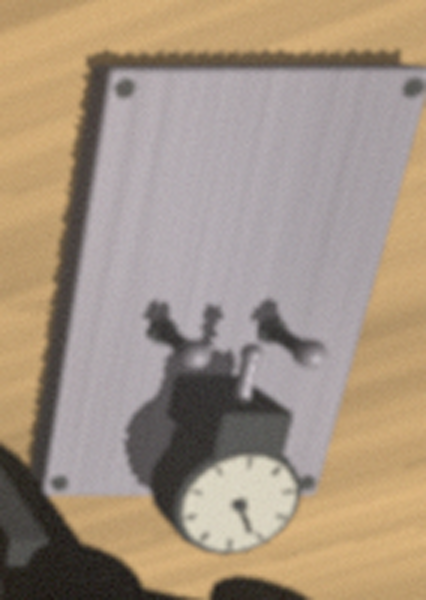

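View pics/c4.png

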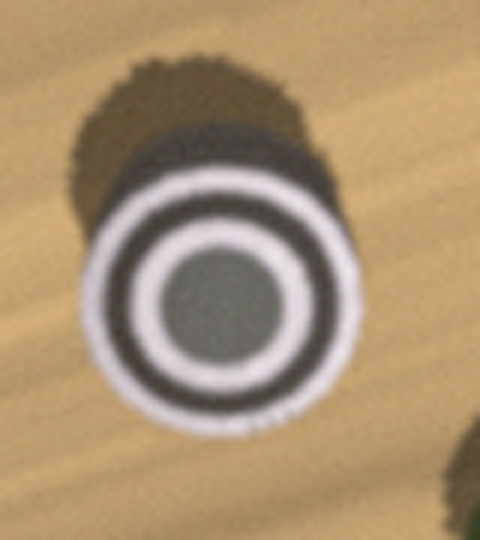

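```bash
python3 - <<'E'
from h import *
d=load('w1')
print(atz(d,256.4,190.1,.044))
f=lambda x,y,z:atz(d,(x+.5)/3-.5+370,(y+.5)/3-.5+110,z)[:2]
c=np.array([f(*q,.016) for q in [(110,68),(428,68),(315,492),(44,492)]]);print(c,c.mean(0))
b=[f(198,355,.04),f(313,354,.04)];print(b)
e=c[2]+c[3]-c[0]-c[1];print(np.degrees(np.arctan2(e[1],e[0])),np.linalg.norm(e)/2); g=b[1]-b[0];print(np.degrees(np.arctan2(g[1],g[0]))-90,np.linalg.norm(g))
plan([.450,-.129,.09],69.4)
E
```

```text
[ 0.45133058 -0.12961195  0.044     ]
[[ 0.45392311  0.06118435]
 [ 0.49804476  0.1804214 ]
 [ 0.68363344  0.11382546]
 [ 0.63925322 -0.00614188]] [0.56871363 0.08732234]
[array([0.57653907, 0.06210761]), array([0.59264008, 0.10694169])]
-19.85238197296072 0.1971775210951055
-19.754443591124712 0.04763755846325268
n 4 time 2.2833 pos [ 0.4311 -0.1172  0.2202] F [-0.63  1.95  0.73] w 0.0852
[[0.14, 0.81, -0.03], [0.13, 0.82, -0.03], [0.14, 0.81, -0.03], [0.14, 0.82, -0.03]] | [[-0.005, 0.029, -0.0]] 4
```

Emit:
{"fn": "move_arm", "kwargs": {
  "travel": [
    [0.14,0.8,-0.03],
    [0.14,0.8,-0.03],
    [0.14,0.8,-0.03],
    [0.14,0.8,-0.03],
    [0,0.8,0],
    [0,0.7,0],
    [0,0.4,0],
    [0,0.2,0]
  ],
  "delta_rot": [
    [0,-0.02,0],
    [0,-0.02,0],
    [0,-0.02,0],
    [0,-0.02,0],
    [0,0,0],
    [0,0,0],
    [0,0,0],
    [0,0,0]
  ],
  "jaw": [-1,-1,-1,-1,-1,-1,-1,-1]
}}

```text
time: 2.95
position: [0.447, -0.1319, 0.0058]
eef_rot: [[0.939, -0.004, 0.345], [-0.345, 0.002, 0.939], [-0.005, -1.0, 0.0]]
wrist_force: [-0.3, 0.3, -1.2]
gripper_width: 0.0853
```

```bash
python3 - <<'E'
from h import *
d=snap('wrist','w2'); snap('side','s2'); crop('s2',200,80,400,260,4,'c5')
o,p,R=state();print(p,R.round(3),o['wrist_force'])
E
```

```text
[ 0.44797605 -0.13228334  0.00722905] [[ 0.939 -0.003  0.345]
 [-0.345  0.001  0.939]
 [-0.003 -1.     0.   ]] [-0.03070296  0.26000421 -0.39380058]
```

View pics/w2.png

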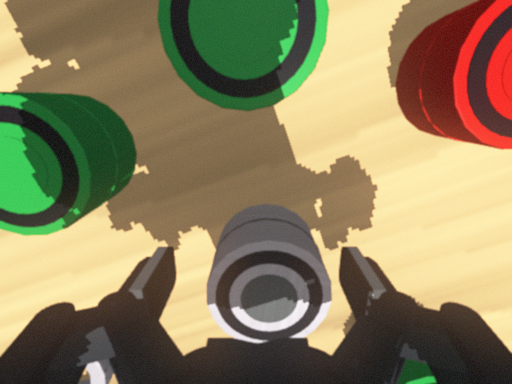

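View pics/c5.png

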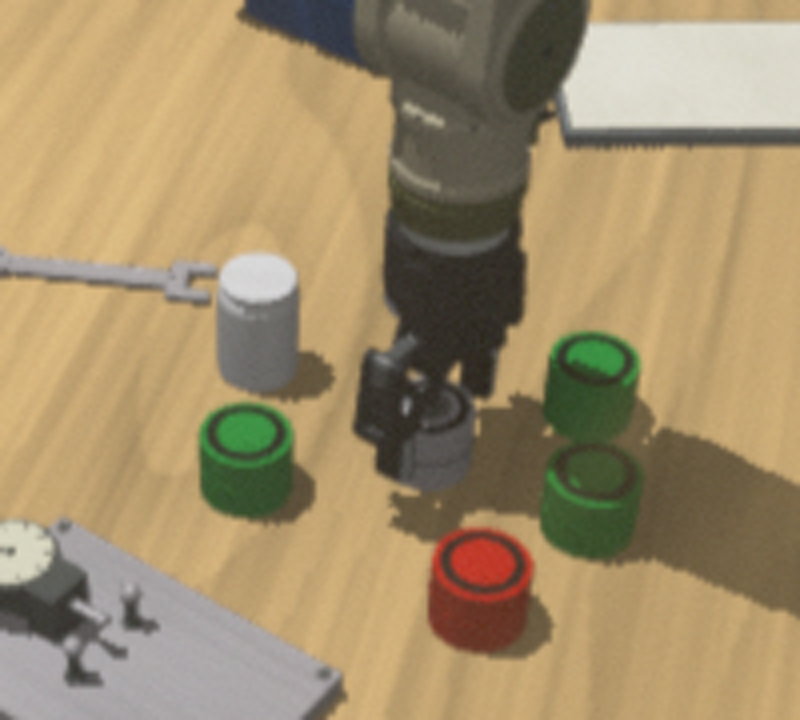

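Both views show the bearing between the open fingers, about 4 mm toward the +z jaw: its top is at (270,290) in the wrist view and the jaws' middle is near 257. I centre on it and close.

Emit:
{"fn": "move_arm", "kwargs": {
  "travel": [
    [0.03,0,0.1],
    [0,0,0],
    [0,0,0],
    [0,0,0],
    [0,0,0],
    [0,0,0],
    [0,0,0],
    [0,0,0]
  ],
  "delta_rot": [
    [0,0,0],
    [0,0,0],
    [0,0,0],
    [0,0,0],
    [0,0,0],
    [0,0,0],
    [0,0,0],
    [0,0,0]
  ],
  "jaw": [-1,0,0.3,0.5,1,1,1,1],
  "newtons": 40
}}

```text
time: 3.72
position: [0.453, -0.1297, 0.0099]
eef_rot: [[0.939, 0.003, 0.344], [-0.344, -0.001, 0.939], [0.003, -1.0, 0.0]]
wrist_force: [-0.5, 1.2, 6.3]
gripper_width: 0.0552
```

```bash
python3 - <<'E'
from h import *
o,p,R=state();print(p,R.round(3),o['wrist_force'],o['gripper_width'])
E
```

```text
[ 0.45303426 -0.1297294   0.00989063] [[ 0.939  0.003  0.344]
 [-0.344 -0.001  0.939]
 [ 0.003 -1.     0.   ]] [-0.48569888  1.15045018  6.30375337] 0.05515236668189958
```

Emit:
{"fn": "move_arm", "kwargs": {
  "travel": [
    [0,-0.2,0],
    [0,-0.5,0],
    [0,-0.8,0],
    [0,-0.8,0],
    [0,-0.4,0]
  ],
  "delta_rot": [
    [0,0,0],
    [0,0,0],
    [0,0,0],
    [0,0,0],
    [0,0,0]
  ],
  "jaw": [1,1,1,1,1]
}}

```text
time: 4.13
position: [0.4523, -0.1297, 0.1197]
eef_rot: [[0.939, 0.002, 0.344], [-0.344, -0.001, 0.939], [0.002, -1.0, -0.0]]
wrist_force: [1.0, -0.0, -5.1]
gripper_width: 0.055
```

```bash
python3 - <<'E'
from h import *
snap('side','s3')
plan([.503,.112,.12],70.1)
E
```

```text
n 7 time 4.1833 pos [ 0.4538 -0.1304  0.1218] F [ 1.84 -0.22 -2.5 ] w 0.055
[[-0.13, 0.0, 0.87], [-0.14, 0.01, 0.88], [-0.13, 0.0, 0.87], [-0.13, 0.01, 0.87], [-0.13, 0.01, 0.88], [-0.13, 0.0, 0.87], [-0.13, 0.01, 0.87]] | [[0.001, -0.006, 0.009]] 7
```

View pics/s3.png

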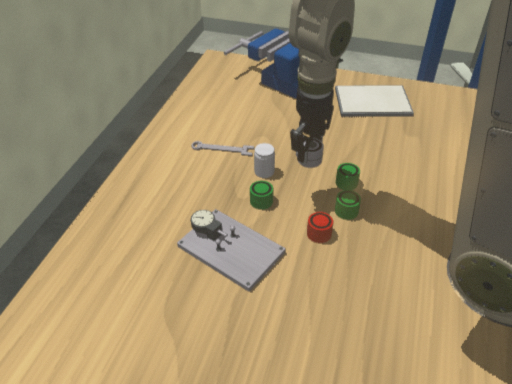

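The bearing is lifted in the gripper (311,150). Next I carry it to hover behind the gauge's pins.

Emit:
{"fn": "move_arm", "kwargs": {
  "travel": [
    [-0.1,0,0.5],
    [-0.13,0,0.85],
    [-0.13,0,0.9],
    [-0.13,0,0.9],
    [-0.13,0,0.9],
    [-0.13,0,0.9],
    [-0.1,0,0.75],
    [-0.05,0.03,0.4]
  ],
  "delta_rot": [
    [0,-0.01,0],
    [0,-0.01,0],
    [0,-0.01,0],
    [0,-0.01,0],
    [0,0,0],
    [0,0,0],
    [0,0,0],
    [0,0,0]
  ],
  "jaw": [1,1,1,1,1,1,1,1]
}}

```text
time: 4.85
position: [0.5005, 0.1155, 0.1142]
eef_rot: [[0.941, -0.002, 0.338], [-0.338, 0.001, 0.941], [-0.002, -1.0, 0.0]]
wrist_force: [-0.3, -0.9, -5.2]
gripper_width: 0.055
```

Emit:
{"fn": "move_arm", "kwargs": {
  "travel": [
    [0,0,0],
    [0,0,0]
  ],
  "delta_rot": [
    [0,0,0],
    [0,0,0]
  ],
  "jaw": [1,1]
}}

```text
time: 5.02
position: [0.4999, 0.113, 0.1139]
eef_rot: [[0.941, -0.003, 0.338], [-0.338, -0.001, 0.941], [-0.003, -1.0, -0.002]]
wrist_force: [0.9, -0.3, -5.7]
gripper_width: 0.0551
```

```bash
python3 - <<'E'
from h import *
snap('wrist','w4'); snap('side','s4')
o,p,R=state();print(p,R.round(3),o['wrist_force'],o['gripper_width'])
E
```

```text
[0.50012227 0.11170421 0.11429114] [[ 0.94  -0.002  0.341]
 [-0.341 -0.001  0.94 ]
 [-0.002 -1.    -0.002]] [-0.29409869 -0.49196291 -4.76507713] 0.05527089754834713
```

View pics/w4.png

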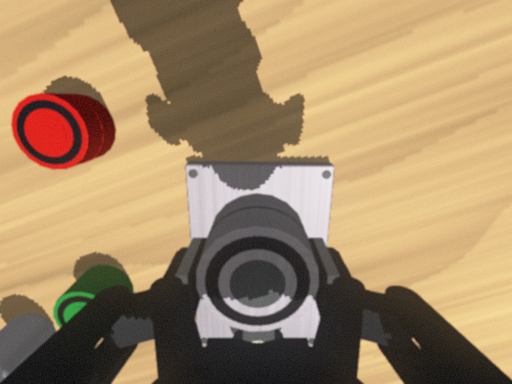

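View pics/s4.png

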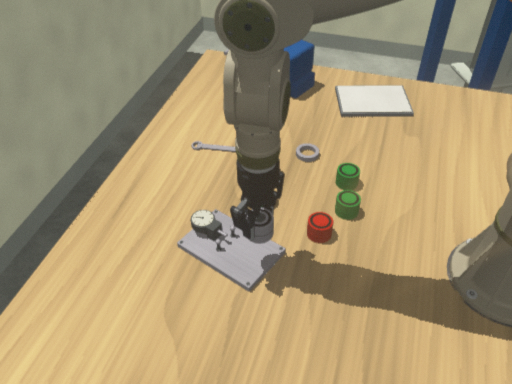

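```bash
python3 - <<'E'
from h import *
crop('w4',170,150,350,350,3,'c6')
E
```

```text
(no output)
```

View pics/c6.png

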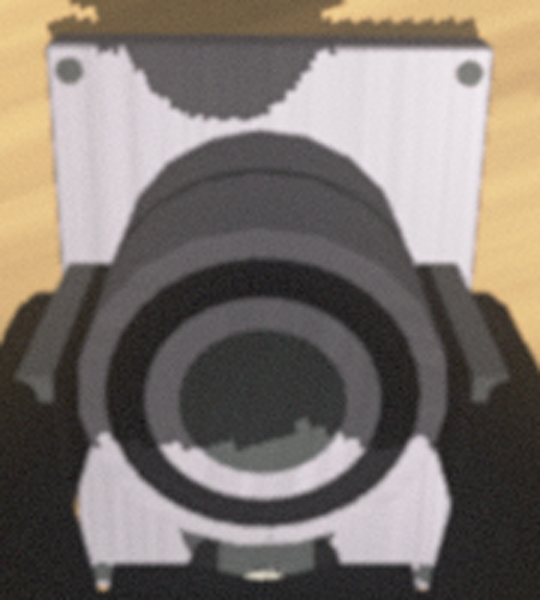

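```bash
python3 - <<'E'
from h import *
d=load('w4')
f=lambda x,y,z:atz(d,(x+.5)/3-.5+170,(y+.5)/3-.5+150,z)[:2]
a,b=f(50,46,.016),f(491,48,.016); h=[f(*q,.016) for q in [(69,70),(470,72),(103,574),(424,575)]]
print(a,b,np.linalg.norm(b-a)); print(np.array(h))
e=b-a; print('yaw',np.degrees(np.arctan2(e[1],e[0]))-90)
hm0=(h[0]+h[1])/2; hm1=(h[2]+h[3])/2; v=hm1-hm0; print('axis',np.degrees(np.arctan2(v[1],v[0])),hm0,hm1,np.linalg.norm(v),'centre',(hm0+hm1)/2)
yaw=np.radians(-20); gx=np.array([np.cos(yaw),np.sin(yaw)])
print('centre from back',(a+b)/2+gx*.1)
for z in (.14,.143,.146,.15): print('bearing top',z,f(262,403,z))
E
```

```text
[0.4553525  0.06243757] [0.49876366 0.18168756] 0.12690582638760525
[[0.46372551 0.06471071]
 [0.50360409 0.17410238]
 [0.6382964  0.0010466 ]
 [0.67736488 0.10908747]]
yaw -20.0032728845067
axis -20.27499618476142 [0.4836648  0.11940655] [0.65783064 0.05506704] 0.18566990095094565 centre [0.57074772 0.08723679]
centre from back [0.57102734 0.08786055]
bearing top 0.14 [0.50490973 0.1097349 ]
bearing top 0.143 [0.50285879 0.11047851]
bearing top 0.146 [0.50080784 0.11122213]
bearing top 0.15 [0.49807325 0.11221361]
```

Emit:
{"fn": "move_arm", "kwargs": {
  "travel": [
    [0.32,0.2,0.01],
    [0.32,0.3,0.01],
    [0.32,0.4,0.01],
    [0.32,0.4,0.01],
    [0,0.4,0.01],
    [0,0.25,0],
    [0,0.05,0],
    [0,0,0]
  ],
  "delta_rot": [
    [0,0,0],
    [0,0,0],
    [0,0,0],
    [0,0,0],
    [0,0,0],
    [0,0,0],
    [0,0,0],
    [0,0,0]
  ],
  "jaw": [1,1,1,1,1,1,1,1]
}}

```text
time: 5.78
position: [0.5485, 0.096, 0.0343]
eef_rot: [[0.94, -0.003, 0.341], [-0.341, -0.0, 0.94], [-0.003, -1.0, -0.001]]
wrist_force: [-1.0, 0.7, -6.0]
gripper_width: 0.0549
```

```bash
python3 - <<'E'
from h import *
snap('scene','a5'); snap('side','s5'); snap('wrist','w5')
crop('a5',230,140,380,250,5,'c7'); crop('s5',170,180,300,290,5,'c8')
o,p,R=state();print(p,R.round(3),o['wrist_force'],o['gripper_width'])
E
```

```text
[0.55055013 0.09661865 0.03631419] [[ 0.94   0.002  0.341]
 [-0.341 -0.     0.94 ]
 [ 0.001 -1.     0.   ]] [-5.47435646e-04  5.64886224e-01 -5.45839082e+00] 0.05518615402089026
```

View pics/c7.png

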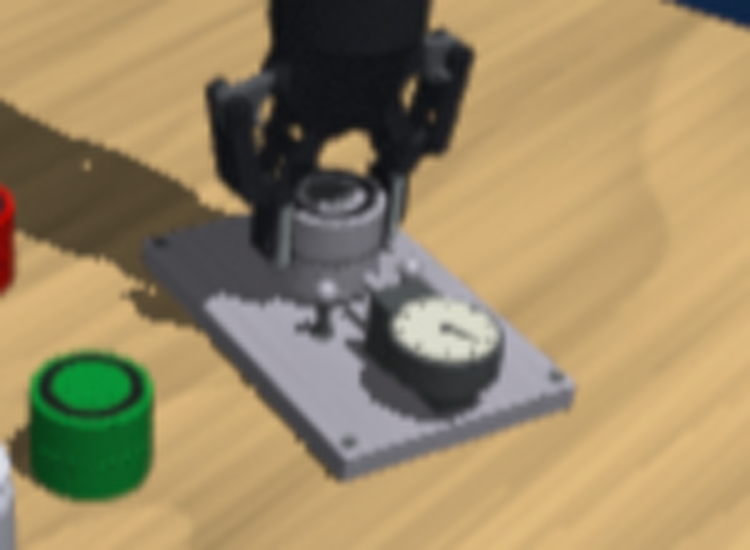

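View pics/c8.png

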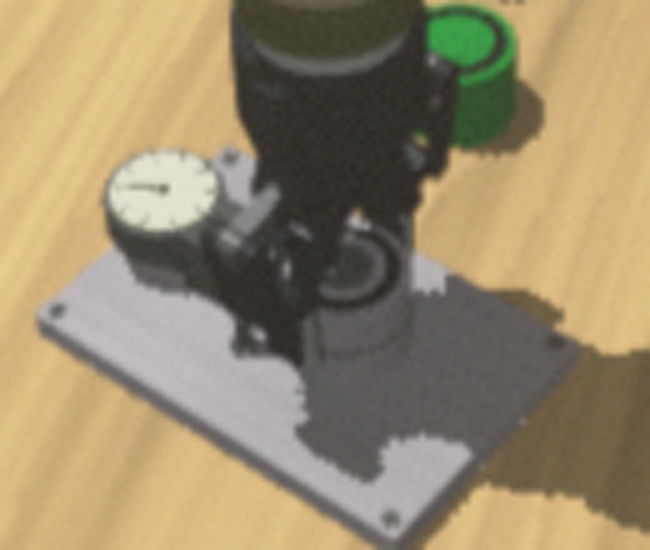

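View pics/w5.png

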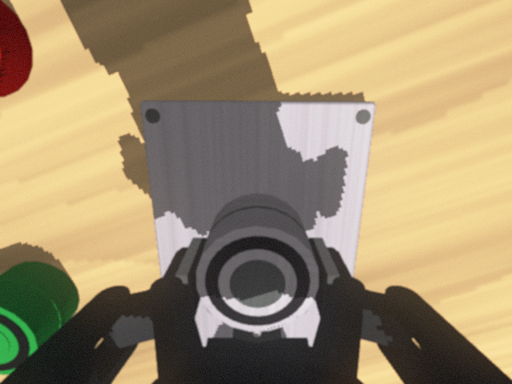

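Emit:
{"fn": "move_arm", "kwargs": {
  "travel": [
    [-0.08,0,0],
    [0,0.1,0],
    [0,0.05,0],
    [0,0.0,0]
  ],
  "delta_rot": [
    [0,0,0],
    [0,0,0],
    [0,0,0],
    [0,0,0]
  ],
  "jaw": [1,1,1,1]
}}

```text
time: 6.27
position: [0.5466, 0.0979, 0.029]
eef_rot: [[0.94, -0.0, 0.34], [-0.34, -0.0, 0.94], [-0.0, -1.0, -0.0]]
wrist_force: [0.1, 0.0, -6.5]
gripper_width: 0.0548
```

Emit:
{"fn": "move_arm", "kwargs": {
  "travel": [
    [0,0.04,0],
    [0,0,0]
  ],
  "delta_rot": [
    [0,0,0],
    [0,0,0]
  ],
  "jaw": [1,1]
}}

```text
time: 6.43
position: [0.547, 0.0978, 0.0274]
eef_rot: [[0.94, -0.0, 0.34], [-0.34, -0.0, 0.94], [-0.0, -1.0, -0.0]]
wrist_force: [-0.5, 0.0, -5.4]
gripper_width: 0.0547
```

Emit:
{"fn": "move_arm", "kwargs": {
  "travel": [
    [0,0.04,0],
    [0,0,0]
  ],
  "delta_rot": [
    [0,0,0],
    [0,0,0]
  ],
  "jaw": [1,1]
}}

```text
time: 6.6
position: [0.5473, 0.0978, 0.0261]
eef_rot: [[0.94, 0.0, 0.34], [-0.34, -0.0, 0.94], [0.0, -1.0, 0.0]]
wrist_force: [-1.3, 0.0, -5.0]
gripper_width: 0.055
```

Emit:
{"fn": "move_arm", "kwargs": {
  "travel": [
    [0,0.02,0],
    [0,0,0]
  ],
  "delta_rot": [
    [0,0,0],
    [0,0,0]
  ],
  "jaw": [1,1]
}}

```text
time: 6.77
position: [0.5475, 0.0978, 0.026]
eef_rot: [[0.94, 0.001, 0.34], [-0.34, -0.0, 0.94], [0.001, -1.0, 0.0]]
wrist_force: [-1.8, -0.1, 0.8]
gripper_width: 0.055
```

Emit:
{"fn": "move_arm", "kwargs": {
  "travel": [
    [0,0.02,0],
    [0,0,0]
  ],
  "delta_rot": [
    [0,0,0],
    [0,0,0]
  ],
  "jaw": [1,1]
}}

```text
time: 6.93
position: [0.5478, 0.0978, 0.0259]
eef_rot: [[0.94, 0.002, 0.34], [-0.34, -0.0, 0.94], [0.002, -1.0, 0.001]]
wrist_force: [-3.1, -0.5, 6.8]
gripper_width: 0.0551
```

Emit:
{"fn": "move_arm", "kwargs": {
  "travel": [
    [0,-0.02,0],
    [0,0,0],
    [0,0,0],
    [0,0,0],
    [0,0,0],
    [0,0,0]
  ],
  "delta_rot": [
    [0,0,0],
    [0,0,0],
    [0,0,0],
    [0,0,0],
    [0,0,0],
    [0,0,0]
  ],
  "jaw": [1,0.2,0,-0.2,-0.5,-0.8]
}}

```text
time: 7.43
position: [0.5471, 0.0978, 0.0251]
eef_rot: [[0.94, 0.0, 0.34], [-0.34, -0.0, 0.94], [0.0, -1.0, -0.0]]
wrist_force: [1.7, -0.2, -0.8]
gripper_width: 0.0745
```

```bash
python3 - <<'E'
from h import *
o,p,R=state();print(p,R.round(3),o['wrist_force'],o['gripper_width'])
snap('wrist','w6')
E
```

```text
[0.54712944 0.09780114 0.02508108] [[ 0.94  0.    0.34]
 [-0.34 -0.    0.94]
 [ 0.   -1.   -0.  ]] [ 1.73453764 -0.20384043 -0.77882483] 0.07453365423855196
```

View pics/w6.png

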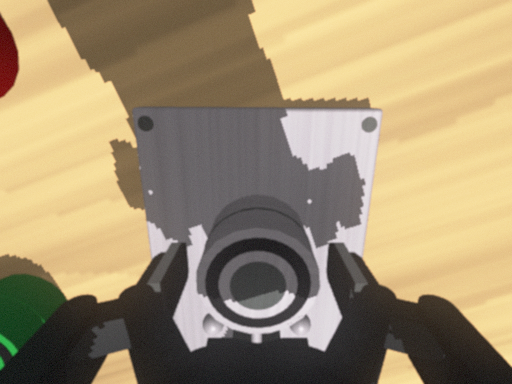

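```bash
python3 - <<'E'
from h import *
crop('w6',180,185,340,350,5,'c9')
E
```

```text
(no output)
```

View pics/c9.png

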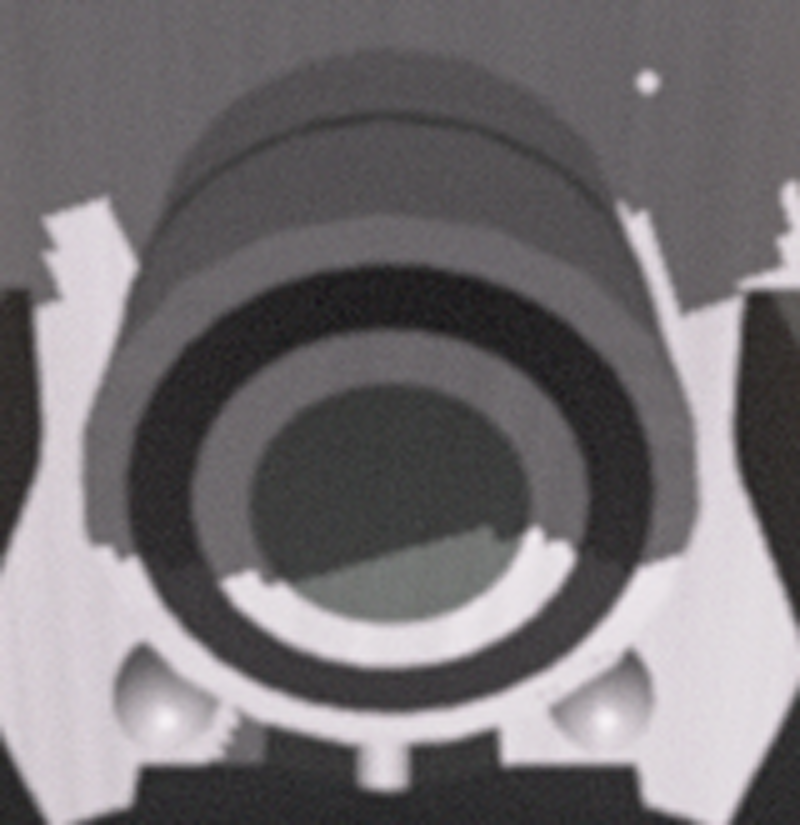

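```bash
python3 - <<'E'
from h import *
from scipy.optimize import least_squares
d=load('w6'); px=lambda x,y:((x+.5)/5-.5+180,(y+.5)/5-.5+185)
f=lambda x,y,z:atz(d,*px(x,y),z)[:2]
b=[f(164,708,.04),f(602,708,.04)]; print(b, np.linalg.norm(b[1]-b[0]))
e=b[1]-b[0]; e/=np.linalg.norm(e); gx=np.array([e[1],-e[0]]); nest=(b[0]+b[1])/2-.024*gx
print('yaw',np.degrees(np.arctan2(gx[1],gx[0])),'nest',nest)
a=np.linspace(0,2*np.pi,721)
def ext(c):
    P=np.column_stack([c[0]+.028*np.cos(a),c[1]+.028*np.sin(a),np.full(721,.06)]); q=proj(d,P); return q[:,0].min(),q[:,0].max(),q[:,1].min(),q[:,1].max()
l,_=px(86,0);rr,_=px(697,0);_,t=px(0,214);_,bo=px(0,747)
s=least_squares(lambda c:(np.array(ext(c))-[l,rr,t,bo])*1.0,[.546,.098],diff_step=1e-4); print(s.x,s.fun)
v=s.x-nest; print('along',v@gx*1e3,'lat',v@e*1e3)
o,p,R=state(); print((s.x-p[:2])@gx*1e3,(s.x-p[:2])@e*1e3)
E
```

```text
[array([0.57752596, 0.0586678 ]), array([0.59423551, 0.10484153])] 0.049104197077861
yaw -19.89438777268022 nest [0.56331302 0.08992156]
[0.54644504 0.09694393] [-1.61797991  1.61821429  0.13967422  0.11837917]
along -18.250950247087207 lat 0.8633168957067356
-0.28021443021449827 -0.9976106458564683
```

The wrist view shows the bearing standing free, pins at (213,326) and (300,326), about 18 mm short of home and about 1 mm to the left. I lift off, go behind it and shut the fingers.

Emit:
{"fn": "move_arm", "kwargs": {
  "travel": [
    [0,0,0],
    [0,-0.15,0],
    [0,-0.4,0],
    [0,-0.7,0],
    [0,-0.65,0],
    [-0.3,0,-0.01],
    [-0.6,0,-0.02],
    [-0.6,0,-0.02]
  ],
  "delta_rot": [
    [0,0,0],
    [0,0,0],
    [0,0,0],
    [0,0,0],
    [0,0,0],
    [0,0,0],
    [0,0,0],
    [0,0,0]
  ],
  "jaw": [-1,-1,-1,-1,-1,-1,0,1]
}}

```text
time: 8.15
position: [0.4905, 0.1163, 0.1022]
eef_rot: [[0.94, 0.002, 0.341], [-0.341, 0.0, 0.94], [0.002, -1.0, 0.001]]
wrist_force: [-0.6, 1.1, -0.6]
gripper_width: 0.0639
```

Emit:
{"fn": "move_arm", "kwargs": {
  "travel": [
    [0,0,0],
    [0,0,0],
    [0,0,0],
    [0,0,0],
    [0,0,0]
  ],
  "delta_rot": [
    [0,0,0],
    [0,0,0],
    [0,0,0],
    [0,0,0],
    [0,0,0]
  ],
  "jaw": [1,1,1,1,1]
}}

```text
time: 8.57
position: [0.491, 0.1161, 0.1014]
eef_rot: [[0.94, 0.001, 0.341], [-0.341, -0.0, 0.94], [0.001, -1.0, 0.0]]
wrist_force: [-0.7, -0.3, 0.6]
gripper_width: 0.0006
```

```bash
python3 - <<'E'
from h import *
o,p,R=state();print(p,R.round(3),o['wrist_force'],o['gripper_width'])
snap('wrist','w7');snap('side','s7')
crop('s7',170,160,330,290,5,'c10')
nest=np.array([.5633,.0899]);e=np.array([.3403,.9403]);gx=np.array([.9403,-.3403])
print((p[:2]-nest)@gx,(p[:2]-nest)@e)
E
```

```text
[0.49100811 0.11611325 0.10139555] [[ 0.94   0.001  0.341]
 [-0.341 -0.     0.94 ]
 [ 0.001 -1.     0.   ]] [-0.66647462 -0.27063904  0.56960057] 0.0006157054243134008
-0.07689643245048253 4.7389513993834734e-05
```

View pics/w7.png

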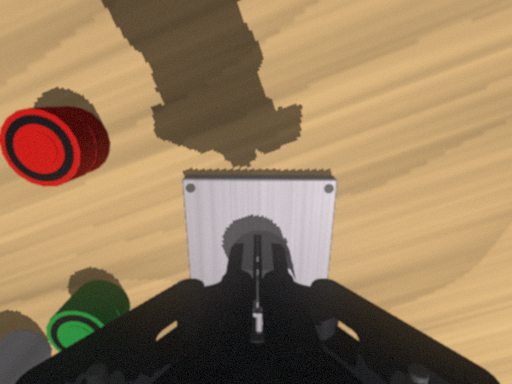

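View pics/c10.png

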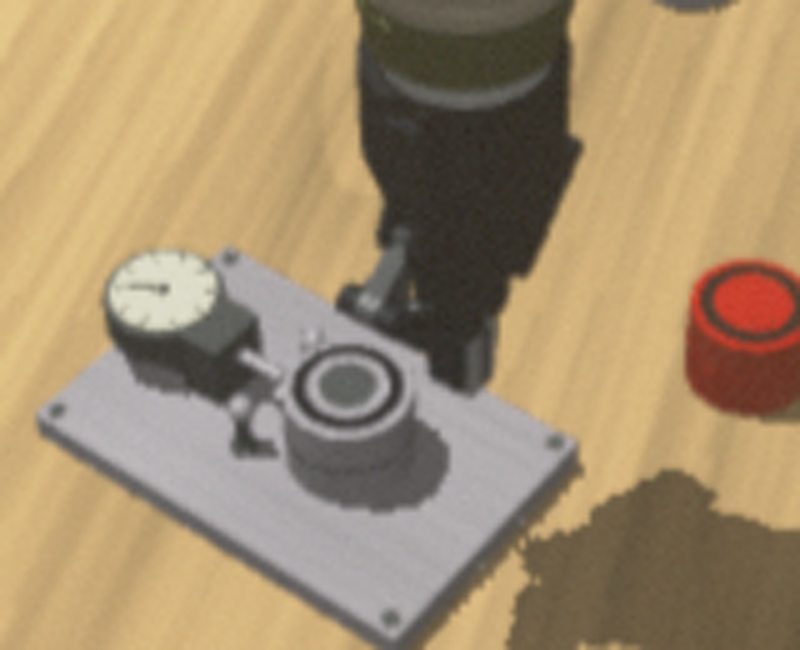

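The side view shows the bearing standing alone on the plate short of the pins (crop (348,400)), with the shut fingers behind it. I descend.

Emit:
{"fn": "move_arm", "kwargs": {
  "travel": [
    [0,0.5,0],
    [0,0.6,0],
    [0,0.5,0],
    [0,0.28,0],
    [0,0,0],
    [0,0,0]
  ],
  "delta_rot": [
    [0,0,0],
    [0,0,0],
    [0,0,0],
    [0,0,0],
    [0,0,0],
    [0,0,0]
  ],
  "jaw": [1,1,1,1,1,1]
}}

```text
time: 9.17
position: [0.4896, 0.1162, 0.0255]
eef_rot: [[0.94, -0.002, 0.341], [-0.341, -0.0, 0.94], [-0.002, -1.0, -0.001]]
wrist_force: [1.0, -0.6, 0.0]
gripper_width: 0.0002
```

```bash
cat >> h.py <<'E'
def gf(pr=True):
    o,p,R=state(); yaw=math.radians(-19.95); gx=np.array([math.cos(yaw),math.sin(yaw)]); e=np.array([-gx[1],gx[0]]); nest=np.array([.5633,.0899])
    F=np.array(o['wrist_force']); T=np.array(o['wrist_torque'])
    print('t',round(o['time'],2),'along %.2f lat %.2f z %.2f'%((p[:2]-nest)@gx*1e3,(p[:2]-nest)@e*1e3,p[2]*1e3),'F along %.2f lat %.2f z %.2f'%(F[:2]@gx,F[:2]@e,F[2]),'T',T.round(3))
E
python3 - <<'E'
from h import *
gf(); snap('side','s8'); crop('s8',170,160,330,290,5,'c11'); gf(); snap('wrist','w8'); gf(); print(r.get_obs()['joint_pos'])
E
```

```text
t 9.17 along -78.24 lat -0.45 z 25.53 F along 1.09 lat -0.22 z 0.04 T [-0.046  0.003  0.011]
t 9.22 along -77.49 lat -0.09 z 26.33 F along -0.33 lat -0.45 z 0.24 T [-0.013 -0.024  0.015]
t 9.27 along -77.05 lat 0.11 z 26.85 F along 0.38 lat -0.39 z -0.16 T [-0.005 -0.067  0.015]
[ 4.20847339e+00  1.93909972e+01 -2.63964365e+01  4.41389151e+01
 -8.44943570e-03  2.41162412e+01]
```

View pics/c11.png

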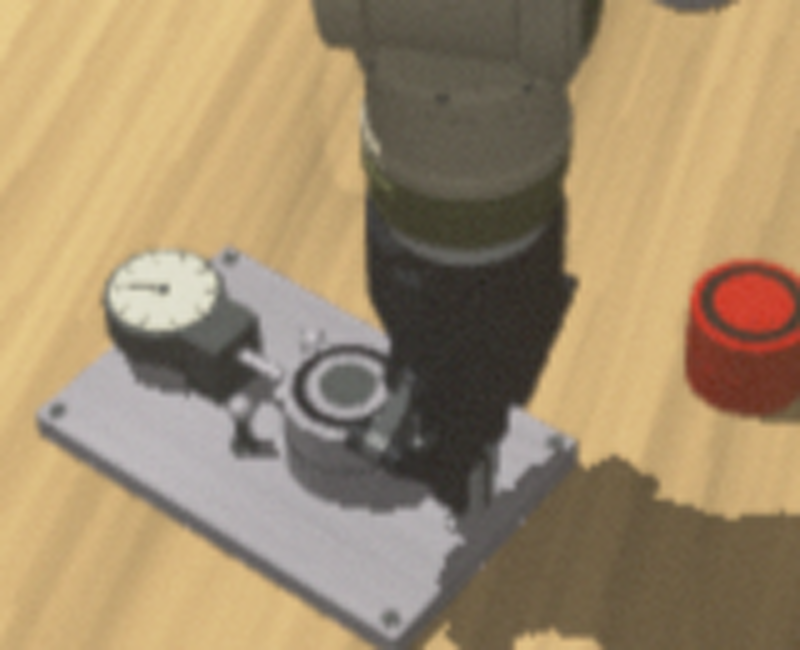

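View pics/w8.png

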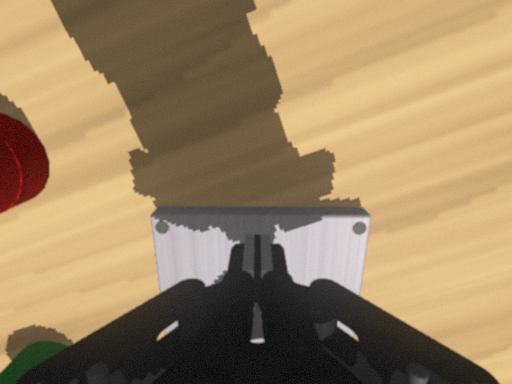

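Emit:
{"fn": "move_arm", "kwargs": {
  "travel": [
    [0.15,0,0],
    [0.15,0,0],
    [0.05,0,0],
    [0.025,0,0],
    [0.025,0,0],
    [0.025,0,0],
    [0.025,0,0],
    [0.025,0,0]
  ],
  "delta_rot": [
    [0,0,0],
    [0,0,0],
    [0,0,0],
    [0,0,0],
    [0,0,0],
    [0,0,0],
    [0,0,0],
    [0,0,0]
  ],
  "jaw": [1,1,1,1,1,1,1,1]
}}

```text
time: 9.93
position: [0.5078, 0.1099, 0.026]
eef_rot: [[0.94, -0.0, 0.34], [-0.34, -0.0, 0.94], [-0.0, -1.0, -0.0]]
wrist_force: [-0.2, 0.3, 0.4]
gripper_width: -0.0001
```

```bash
python3 - <<'E'
from h import *
gf(); snap('side','s9'); crop('s9',170,160,330,290,5,'c12'); gf()
E
```

```text
t 9.93 along -59.01 lat -0.19 z 26.03 F along -0.33 lat 0.21 z 0.39 T [ 0.02   0.003 -0.014]
t 9.98 along -58.80 lat -0.12 z 26.04 F along 0.51 lat 0.42 z -0.09 T [ 0.017 -0.042  0.017]
```

View pics/c12.png

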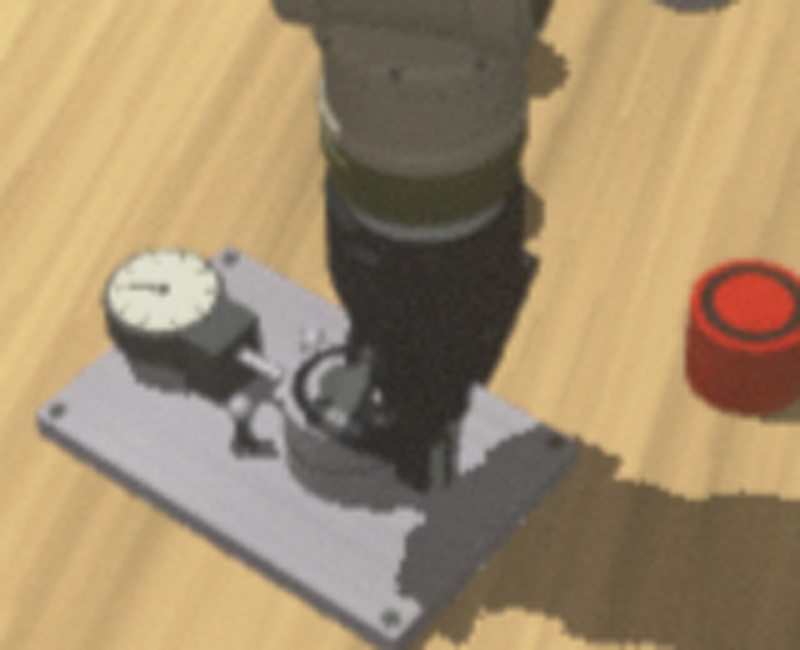

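Emit:
{"fn": "move_arm", "kwargs": {
  "travel": [
    [0.025,0,0],
    [0.025,0,0],
    [0.025,0,0],
    [0.025,0,0],
    [0.025,0,0],
    [0.025,0,0]
  ],
  "delta_rot": [
    [0,0,0],
    [0,0,0],
    [0,0,0],
    [0,0,0],
    [0,0,0],
    [0,0,0]
  ],
  "jaw": [1,1,1,1,1,1]
}}

```text
time: 10.48
position: [0.5133, 0.1078, 0.0259]
eef_rot: [[0.94, -0.0, 0.34], [-0.34, -0.0, 0.94], [-0.0, -1.0, -0.0]]
wrist_force: [-1.4, 0.8, -0.5]
gripper_width: 0.0001
```

```bash
python3 - <<'E'
from h import *
gf(); snap('side','s10'); crop('s10',170,160,330,290,5,'c13'); gf()
E
```

```text
t 10.48 along -53.07 lat -0.22 z 25.93 F along -1.61 lat 0.32 z -0.52 T [0.114 0.281 0.02 ]
t 10.53 along -52.72 lat -0.18 z 25.97 F along -0.54 lat -0.40 z 0.80 T [0.073 0.176 0.028]
```

View pics/c13.png

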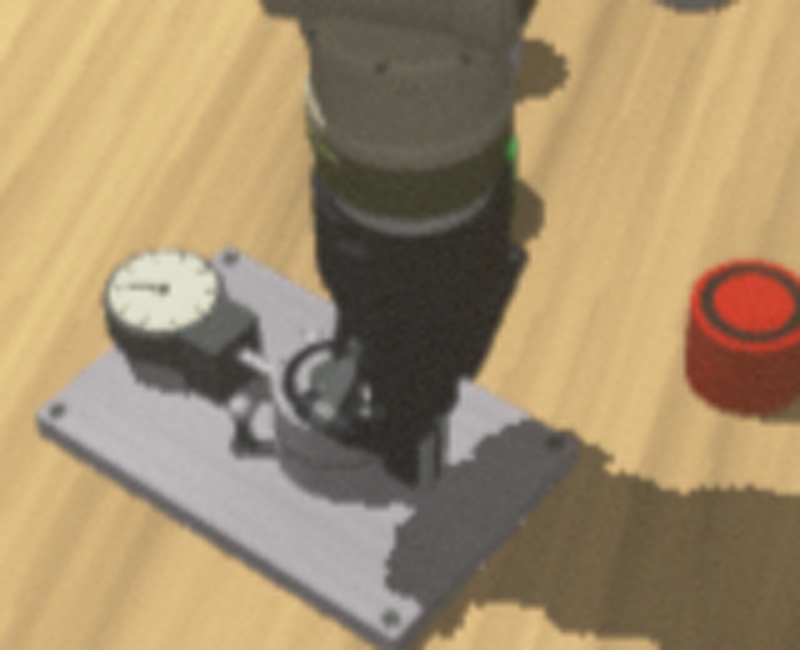

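The bearing is sliding now: the dial is still at zero and its front edge is near the stem. I continue gently and use the wrist moment, which is quieter than the force reading.

Emit:
{"fn": "move_arm", "kwargs": {
  "travel": [
    [0.02,0,0],
    [0.02,0,0],
    [0.02,0,0],
    [0.02,0,0],
    [0.02,0,0],
    [0.02,0,0],
    [0.02,0,0],
    [0.02,0,0]
  ],
  "delta_rot": [
    [0,0,0],
    [0,0,0],
    [0,0,0],
    [0,0,0],
    [0,0,0],
    [0,0,0],
    [0,0,0],
    [0,0,0]
  ],
  "jaw": [1,1,1,1,1,1,1,1]
}}

```text
time: 11.2
position: [0.5195, 0.1056, 0.026]
eef_rot: [[0.94, -0.0, 0.34], [-0.34, -0.0, 0.94], [-0.0, -1.0, -0.0]]
wrist_force: [-1.2, 0.3, -1.2]
gripper_width: 0.0001
```

```bash
cat >> h.py <<'E'
def gt(n=1):
    # gauge-frame force estimate from moment; lever L
    L=0.175
    for i in range(n):
        o,p,R=state(); T=np.array(o['wrist_torque']); F=np.array([-T[1],T[0]])/L
        yaw=math.radians(-19.95); gx=np.array([math.cos(yaw),math.sin(yaw)]); e=np.array([-gx[1],gx[0]])
        print('   moment-force along %.2f lat %.2f Tz %.3f'%(F@gx,F@e,T[2]))
E
python3 - <<'E'
from h import *
gf();gt(); snap('side','s11'); crop('s11',170,160,330,290,5,'c14'); gf();gt()
E
```

```text
t 11.2 along -46.52 lat -0.15 z 26.03 F along -1.25 lat -0.10 z -1.15 T [ 0.083  0.28  -0.006]
   moment-force along -1.67 lat -0.10 Tz -0.006
t 11.25 along -46.33 lat -0.13 z 26.04 F along -0.94 lat -0.37 z -1.03 T [0.059 0.223 0.03 ]
   moment-force along -1.32 lat -0.12 Tz 0.030
```

View pics/c14.png

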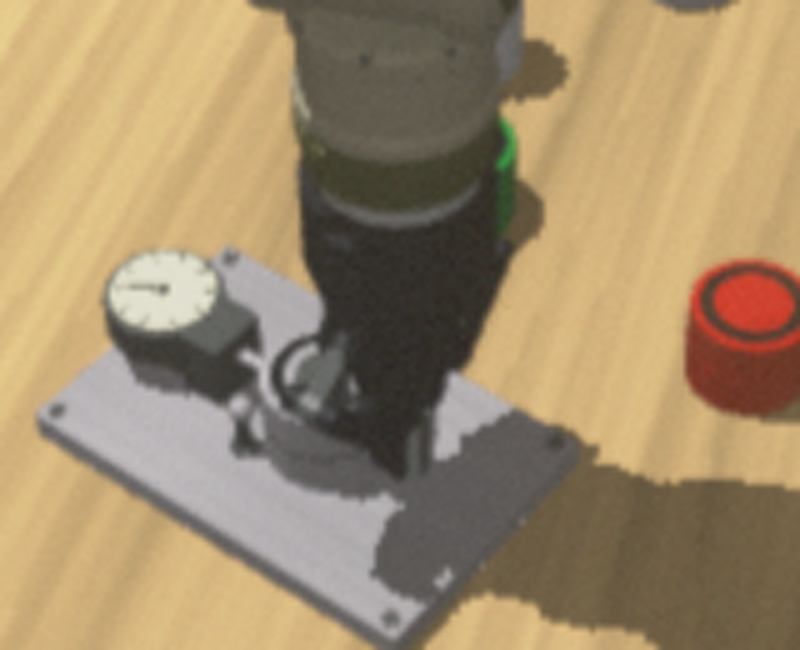

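Emit:
{"fn": "move_arm", "kwargs": {
  "travel": [
    [0.015,0,0],
    [0.015,0,0],
    [0.015,0,0],
    [0.015,0,0],
    [0.01,0,0],
    [0.01,0,0],
    [0.01,0,0]
  ],
  "delta_rot": [
    [0,0,0],
    [0,0,0],
    [0,0,0],
    [0,0,0],
    [0,0,0],
    [0,0,0],
    [0,0,0]
  ],
  "jaw": [1,1,1,1,1,1,1]
}}

```text
time: 11.83
position: [0.5228, 0.1044, 0.0261]
eef_rot: [[0.94, -0.0, 0.34], [-0.34, -0.0, 0.94], [-0.0, -1.0, -0.0]]
wrist_force: [-2.7, 0.2, -0.6]
gripper_width: -0.0002
```

```bash
python3 - <<'E'
from h import *
gf();gt(); snap('side','s12'); crop('s12',170,160,330,290,5,'c15'); gf();gt()
E
```

```text
t 11.83 along -43.04 lat -0.16 z 26.06 F along -2.55 lat -0.75 z -0.63 T [0.131 0.421 0.016]
   moment-force along -2.51 lat -0.12 Tz 0.016
t 11.88 along -42.99 lat -0.18 z 26.05 F along -1.89 lat -0.58 z -1.04 T [0.09  0.349 0.013]
   moment-force along -2.05 lat -0.20 Tz 0.013
```

View pics/c15.png

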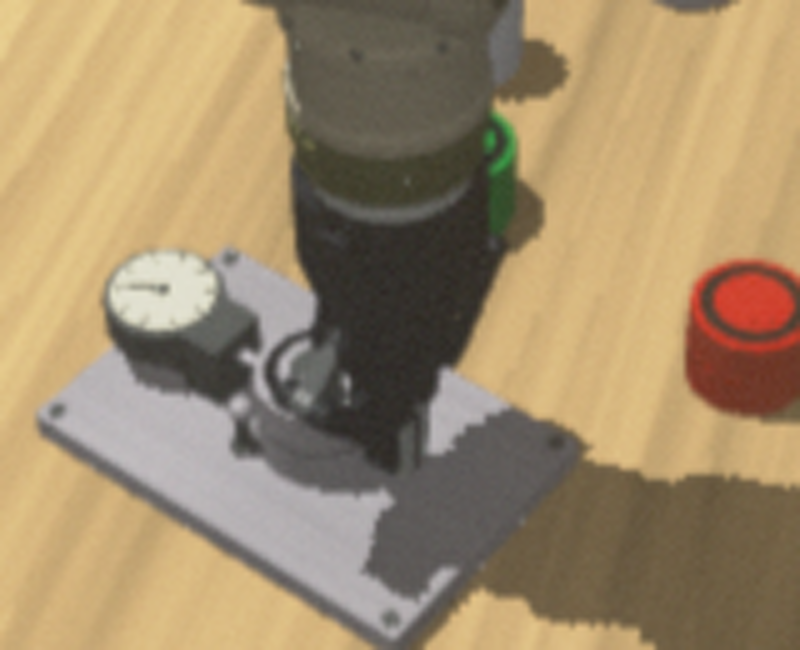

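Emit:
{"fn": "move_arm", "kwargs": {
  "travel": [
    [0.01,0,0],
    [0.01,0,0],
    [0.01,0,0],
    [0,0,0]
  ],
  "delta_rot": [
    [0,0,0],
    [0,0,0],
    [0,0,0],
    [0,0,0]
  ],
  "jaw": [1,1,1,1]
}}

```text
time: 12.22
position: [0.5231, 0.1041, 0.026]
eef_rot: [[0.94, -0.002, 0.34], [-0.34, 0.0, 0.94], [-0.001, -1.0, -0.0]]
wrist_force: [-4.9, 0.4, 2.5]
gripper_width: -0.0001
```

```bash
python3 - <<'E'
from h import *
gf();gt()
E
```

```text
t 12.22 along -42.62 lat -0.32 z 25.96 F along -4.75 lat -1.32 z 2.48 T [0.223 0.873 0.021]
   moment-force along -5.12 lat -0.51 Tz 0.021
```

Emit:
{"fn": "move_arm", "kwargs": {
  "travel": [
    [0.01,0,0],
    [0.01,0,0],
    [0.01,0,0],
    [0,0,0]
  ],
  "delta_rot": [
    [0,0,0],
    [0,0,0],
    [0,0,0],
    [0,0,0]
  ],
  "jaw": [1,1,1,1]
}}

```text
time: 12.55
position: [0.5233, 0.1037, 0.0257]
eef_rot: [[0.94, -0.003, 0.34], [-0.34, 0.0, 0.94], [-0.003, -1.0, -0.001]]
wrist_force: [-7.4, 1.8, 3.0]
gripper_width: -0.0001
```

```bash
python3 - <<'E'
from h import *
gf();gt()
E
```

```text
t 12.55 along -42.28 lat -0.62 z 25.71 F along -7.56 lat -0.87 z 2.97 T [0.227 1.215 0.008]
   moment-force along -6.97 lat -1.15 Tz 0.008
```

Emit:
{"fn": "move_arm", "kwargs": {
  "travel": [
    [-0.01,0,0],
    [0,0,-0.015],
    [0,0,-0.015],
    [0,0,-0.015],
    [0,0,0]
  ],
  "delta_rot": [
    [0,0,0],
    [0,0,0],
    [0,0,0],
    [0,0,0],
    [0,0,0]
  ],
  "jaw": [1,1,1,1,1]
}}

```text
time: 12.97
position: [0.523, 0.1029, 0.0257]
eef_rot: [[0.941, -0.002, 0.34], [-0.34, 0.002, 0.941], [-0.002, -1.0, 0.001]]
wrist_force: [-4.2, 3.0, 0.5]
gripper_width: -0.0
```

```bash
python3 - <<'E'
from h import *
gf();gt();snap('side','s13'); crop('s13',200,200,270,270,9,'c16'); snap('scene','a13'); crop('a13',260,160,360,240,7,'c17'); gf();gt()
E
```

```text
t 12.97 along -42.26 lat -1.54 z 25.73 F along -5.02 lat 1.39 z 0.53 T [0.749 0.89  0.074]
   moment-force along -6.24 lat 2.29 Tz 0.074
t 13.07 along -42.26 lat -1.55 z 25.74 F along -5.10 lat 1.90 z 0.26 T [ 0.685  0.844 -0.031]
   moment-force along -5.87 lat 2.04 Tz -0.031
```

View pics/c16.png

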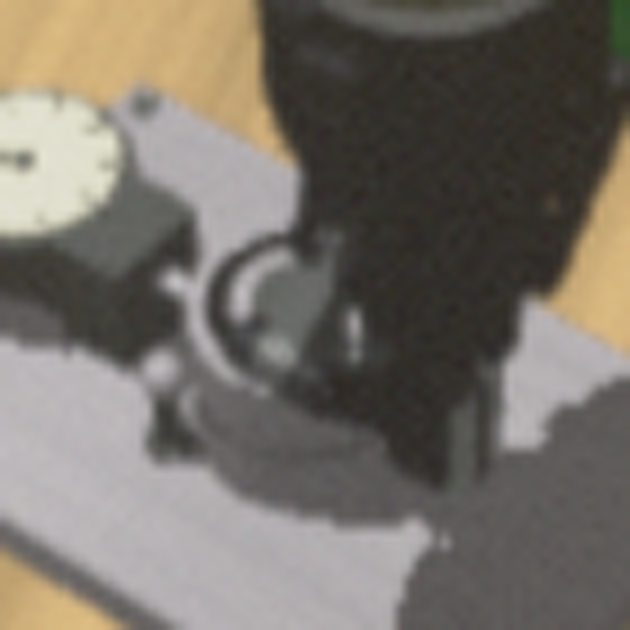

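View pics/c17.png

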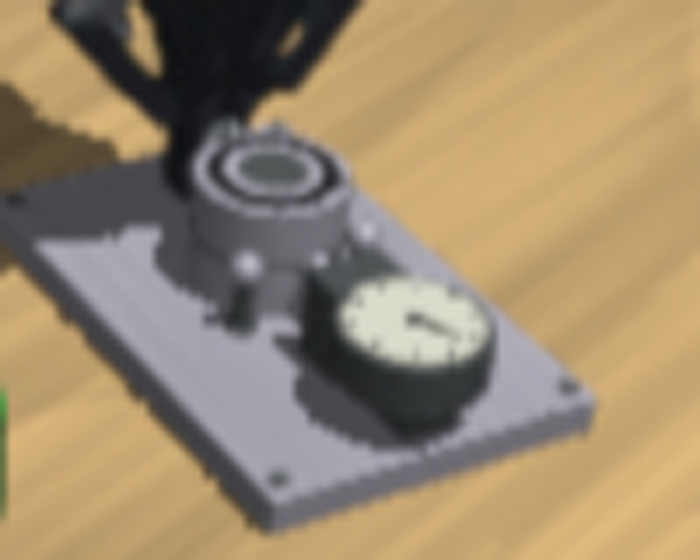

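```bash
cat >> h.py <<'E'
from scipy.optimize import least_squares
_a=np.linspace(0,2*np.pi,721)
def fitrim(d,l,rr,t,bo,z=.06,x0=(.56,.09)):
    tgt=[l,rr,t,bo]; m=[i for i in range(4) if tgt[i] is not None]
    def ext(c):
        P=np.column_stack([c[0]+.028*np.cos(_a),c[1]+.028*np.sin(_a),np.full(721,z)]); q=proj(d,P); return np.array([q[:,0].min(),q[:,0].max(),q[:,1].min(),q[:,1].max()])
    s=least_squares(lambda c:(ext(c)[m]-np.array([tgt[i] for i in m])),x0,diff_step=1e-4); return s.x,s.fun
E
python3 - <<'E'
from h import *
d=load('a13'); px=lambda x,y:((x+.5)/7-.5+260,(y+.5)/7-.5+160)
l,_=px(192,0);rr,_=px(353,0);_,bo=px(0,215)
c,f=fitrim(d,l,rr,None,bo); print(c,f)
b=[atz(d,*px(248,263),.04)[:2],atz(d,*px(367,230),.04)[:2]]; print(b)
e=b[1]-b[0];print(np.linalg.norm(e)); e/=np.linalg.norm(e); gx=np.array([e[1],-e[0]]); m=(b[0]+b[1])/2
print('rel home along',((c-m)@gx+.024)*1e3,'lat',(c-m)@e*1e3,'yaw',np.degrees(np.arctan2(gx[1],gx[0])))
E
python3 - <<'E'
from h import *
im=[cv2.resize(cv2.imread(f'pics/{n}.png')[195:260,195:265],None,fx=5,fy=5,interpolation=cv2.INTER_CUBIC) for n in ('s7','s13')]
cv2.imwrite('pics/c18.png',np.hstack(im))
E
```

```text
[0.56193815 0.0925761 ] [ 0.0175034  -0.01747135  0.00157871]
[array([0.57414245, 0.06572269]), array([0.59125486, 0.11156664])]
0.048933649085510976
rel home along 3.1754798532801636 lat -3.5768824677010413 yaw -20.46936213004772
```

View pics/c18.png

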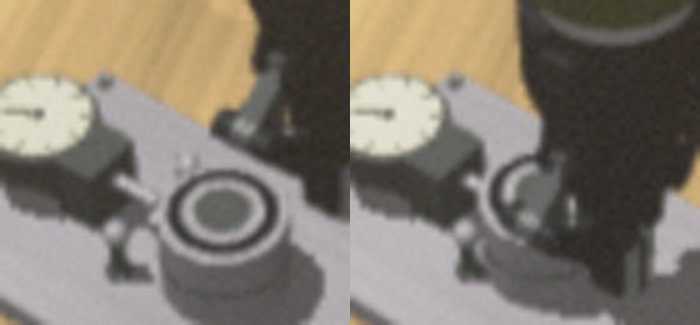

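Emit:
{"fn": "move_arm", "kwargs": {
  "travel": [
    [0,0,0.02],
    [0,0,0.02],
    [0,0,0.02],
    [0,0,0.02],
    [0,0,0]
  ],
  "delta_rot": [
    [0,0,0],
    [0,0,0],
    [0,0,0],
    [0,0,0],
    [0,0,0]
  ],
  "jaw": [1,1,1,1,1]
}}

```text
time: 13.48
position: [0.5237, 0.1049, 0.0255]
eef_rot: [[0.94, -0.003, 0.34], [-0.34, -0.001, 0.94], [-0.002, -1.0, -0.002]]
wrist_force: [-4.8, -0.8, -0.9]
gripper_width: -0.0001
```

```bash
python3 - <<'E'
from h import *
gf();gt()
E
```

```text
t 13.48 along -42.31 lat 0.56 z 25.46 F along -4.24 lat -2.39 z -0.86 T [-0.034  0.894 -0.033]
   moment-force along -4.74 lat -1.93 Tz -0.033
```

Emit:
{"fn": "move_arm", "kwargs": {
  "travel": [
    [0,0,-0.02],
    [0,0,-0.02],
    [0,0,-0.02],
    [0,0,-0.02],
    [0,0,0]
  ],
  "delta_rot": [
    [0,0,0],
    [0,0,0],
    [0,0,0],
    [0,0,0],
    [0,0,0]
  ],
  "jaw": [1,1,1,1,1]
}}

```text
time: 13.9
position: [0.5228, 0.103, 0.0255]
eef_rot: [[0.941, -0.002, 0.34], [-0.34, 0.002, 0.941], [-0.003, -1.0, 0.001]]
wrist_force: [-4.8, 4.9, -0.2]
gripper_width: 0.0001
```

```bash
python3 - <<'E'
from h import *
gf();gt()
E
```

```text
t 13.9 along -42.54 lat -1.49 z 25.54 F along -6.21 lat 3.00 z -0.16 T [0.736 0.924 0.045]
   moment-force along -6.40 lat 2.15 Tz 0.045
```

Emit:
{"fn": "move_arm", "kwargs": {
  "travel": [
    [0,0,0.02],
    [0.005,0,0.02],
    [0.008,0,0.02],
    [0.005,0,0.02],
    [0,0,0.01],
    [0,0,0]
  ],
  "delta_rot": [
    [0,0,0],
    [0,0,0],
    [0,0,0],
    [0,0,0],
    [0,0,0],
    [0,0,0]
  ],
  "jaw": [1,1,1,1,1,1]
}}

```text
time: 14.4
position: [0.5238, 0.1049, 0.0253]
eef_rot: [[0.94, -0.004, 0.34], [-0.34, -0.001, 0.94], [-0.004, -1.0, -0.002]]
wrist_force: [-6.9, 0.1, 0.1]
gripper_width: 0.0004
```

```bash
python3 - <<'E'
from h import *
gf();gt()
E
```

```text
t 14.4 along -42.24 lat 0.65 z 25.33 F along -6.51 lat -2.27 z 0.12 T [-0.083  1.331 -0.022]
   moment-force along -6.98 lat -3.04 Tz -0.022
```

Emit:
{"fn": "move_arm", "kwargs": {
  "travel": [
    [0,0,-0.02],
    [0,0,-0.02],
    [0,0,-0.02]
  ],
  "delta_rot": [
    [0,0,0],
    [0,0,0],
    [0,0,0]
  ],
  "jaw": [1,1,1]
}}

```text
time: 14.65
position: [0.5234, 0.1039, 0.0254]
eef_rot: [[0.941, -0.003, 0.34], [-0.34, 0.002, 0.941], [-0.004, -1.0, 0.001]]
wrist_force: [-6.4, 6.2, -0.8]
gripper_width: -0.0001
```

```bash
python3 - <<'E'
from h import *
gf();gt()
E
```

```text
t 14.65 along -42.27 lat -0.46 z 25.38 F along -8.17 lat 3.62 z -0.83 T [0.984 1.1   0.033]
   moment-force along -7.83 lat 3.14 Tz 0.033
```

Emit:
{"fn": "move_arm", "kwargs": {
  "travel": [
    [-0.01,0,0.01],
    [0,0,0.02],
    [0,0,0],
    [0,0,0]
  ],
  "delta_rot": [
    [0,0,0],
    [0,0,0],
    [0,0,0],
    [0,0,0]
  ],
  "jaw": [1,1,1,1]
}}

```text
time: 14.98
position: [0.5237, 0.1045, 0.0254]
eef_rot: [[0.94, -0.003, 0.34], [-0.34, 0.0, 0.94], [-0.003, -1.0, -0.001]]
wrist_force: [-5.4, 1.7, -1.3]
gripper_width: 0.0003
```

```bash
python3 - <<'E'
from h import *
gf();gt();snap('side','s14');gf();gt();snap('scene','a14')
E
```

```text
t 14.98 along -42.23 lat 0.16 z 25.37 F along -5.69 lat -0.22 z -1.33 T [0.305 1.031 0.031]
   moment-force along -6.13 lat -0.37 Tz 0.031
t 15.03 along -42.25 lat 0.15 z 25.36 F along -6.37 lat 0.08 z -1.16 T [ 0.337  1.011 -0.03 ]
   moment-force along -6.09 lat -0.16 Tz -0.030
```

Emit:
{"fn": "move_arm", "kwargs": {
  "travel": [
    [-0.015,0,0],
    [-0.015,0,0],
    [-0.02,0,0],
    [-0.02,0,0],
    [-0.05,0,0],
    [-0.2,0,0],
    [-0.4,0,0],
    [-0.2,0,0]
  ],
  "delta_rot": [
    [0,0,0],
    [0,0,0],
    [0,0,0],
    [0,0,0],
    [0,0,0],
    [0,0,0],
    [0,0,0],
    [0,0,0]
  ],
  "jaw": [1,1,1,1,1,1,1,1]
}}

```text
time: 15.75
position: [0.4895, 0.1171, 0.0262]
eef_rot: [[0.94, 0.0, 0.34], [-0.34, 0.0, 0.94], [0.0, -1.0, 0.0]]
wrist_force: [-0.7, 0.4, 0.1]
gripper_width: -0.0004
```

Emit:
{"fn": "move_arm", "kwargs": {
  "travel": [
    [0,0,0],
    [0,-0.5,0],
    [0,-0.6,0],
    [0,-0.6,0],
    [0,-0.4,0],
    [0,0,0],
    [0,0,0]
  ],
  "delta_rot": [
    [0,0,0],
    [0,0,0],
    [0,0,0],
    [0,0,0],
    [0,0,0],
    [0,0,0],
    [0,0,0]
  ],
  "jaw": [1,1,1,1,1,1,1]
}}

```text
time: 16.33
position: [0.4923, 0.1168, 0.1113]
eef_rot: [[0.94, 0.004, 0.34], [-0.34, 0.0, 0.94], [0.004, -1.0, 0.001]]
wrist_force: [0.4, -0.0, 0.0]
gripper_width: 0.0003
```

```bash
python3 - <<'E'
from h import *
gf();gt();snap('side','s15');snap('scene','a15');snap('wrist','w15')
crop('s15',170,180,270,260,8,'c19'); crop('a15',260,160,360,240,8,'c20')
E
```

```text
t 16.33 along -75.90 lat 1.01 z 111.28 F along 0.38 lat 0.10 z 0.00 T [ 0.005  0.068 -0.038]
   moment-force along -0.38 lat -0.11 Tz -0.038
```

View pics/c19.png

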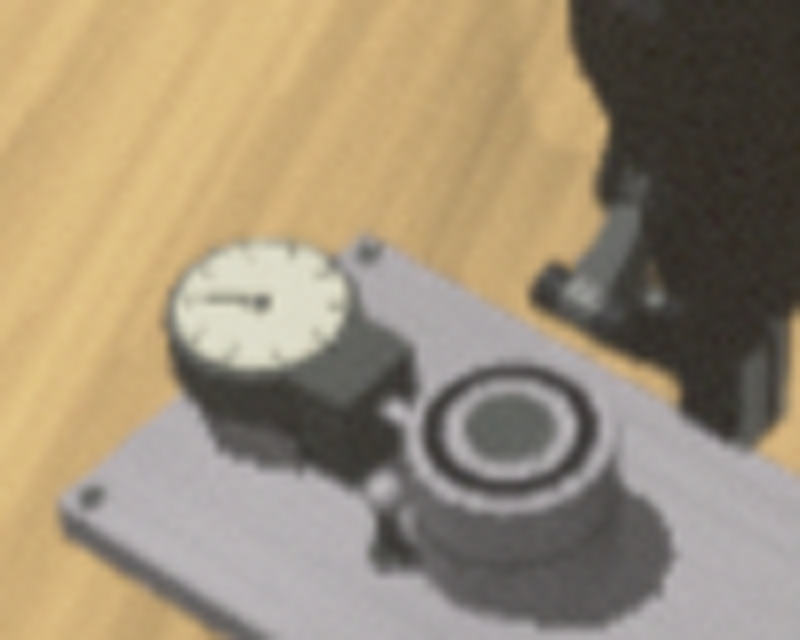

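View pics/c20.png

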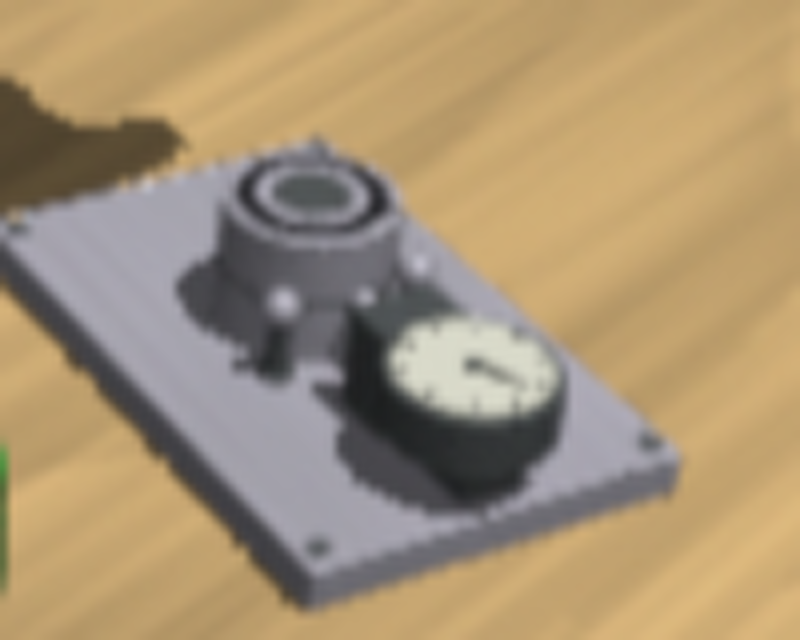

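View pics/w15.png

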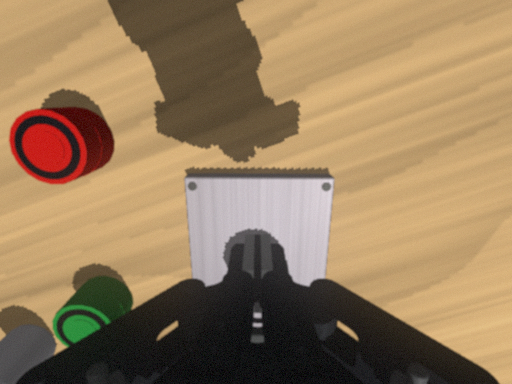

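Bearing stands against pins and stem, the stem nearly all pushed in. Now a precise look from overhead with the wrist camera.

Emit:
{"fn": "move_arm", "kwargs": {
  "travel": [
    [0,-0.7,0],
    [0,-0.9,0],
    [0.5,-0.7,0],
    [0.8,-0.3,0],
    [0.8,0,-0.02],
    [0.7,0,0],
    [0.3,0,0],
    [0,0,0]
  ],
  "delta_rot": [
    [0,0,0],
    [0,0,0],
    [0,0,0],
    [0,0,0],
    [0,0,0],
    [0,0,0],
    [0,0,0],
    [0,0,0]
  ],
  "jaw": [1,1,1,1,1,1,1,1]
}}

```text
time: 17.15
position: [0.609, 0.0724, 0.2117]
eef_rot: [[0.94, -0.001, 0.342], [-0.342, -0.0, 0.94], [-0.001, -1.0, -0.001]]
wrist_force: [-0.4, 0.1, 0.8]
gripper_width: 0.0001
```

Emit:
{"fn": "move_arm", "kwargs": {
  "travel": [
    [0,0,0],
    [0,0,0]
  ],
  "delta_rot": [
    [0,0,0],
    [0,0,0]
  ],
  "jaw": [1,1]
}}

```text
time: 17.32
position: [0.6058, 0.074, 0.2128]
eef_rot: [[0.94, -0.003, 0.34], [-0.34, 0.0, 0.94], [-0.003, -1.0, -0.001]]
wrist_force: [0.3, 0.3, 0.7]
gripper_width: 0.0001
```

```bash
python3 - <<'E'
from h import *
gf();snap('wrist','w16')
E
```

```text
t 17.32 along 45.33 lat -0.45 z 212.81 F along 0.17 lat 0.43 z 0.74 T [-0.016 -0.004 -0.016]
```

View pics/w16.png

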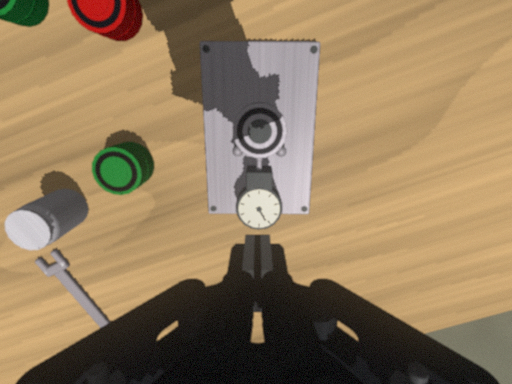

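```bash
python3 - <<'E'
from h import *
crop('w16',225,95,295,180,8,'c21')
E
```

```text
(no output)
```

View pics/c21.png

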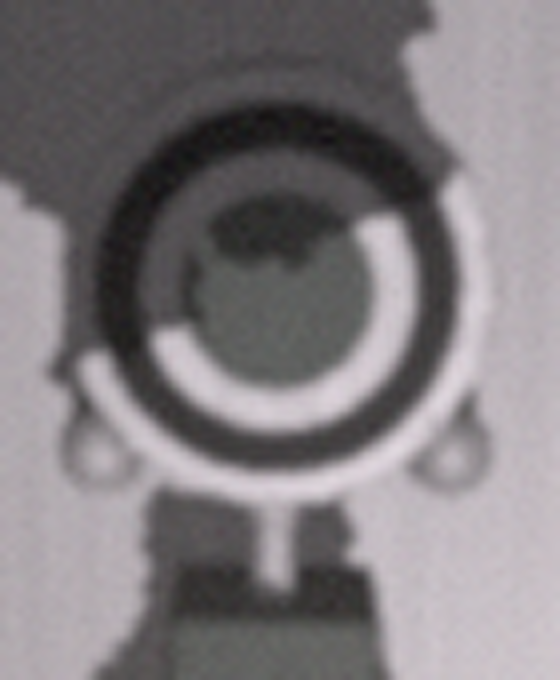

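```bash
python3 - <<'E'
from h import *
d=load('w16'); px=lambda x,y:((x+.5)/8-.5+225,(y+.5)/8-.5+95)
c=atz(d,*px(279,287),.06)[:2]
b=[atz(d,*px(100,449),.04)[:2],atz(d,*px(452,449),.04)[:2]]
e=b[1]-b[0];n=np.linalg.norm(e);e/=n;gx=np.array([e[1],-e[0]]);m=(b[0]+b[1])/2
print(c,n,'along rel home',((c-m)@gx+.024)*1e3,'lat',(c-m)@e*1e3,[np.linalg.norm(c-q)*1e3 for q in b],'(34 = contact)')
E
```

```text
[0.56048955 0.09129407] 0.048988960547451735 along rel home -0.24801235935746277 lat 0.22357645761388617 [np.float64(34.62583474738599), np.float64(34.308058461978156)] (34 = contact)
```

```bash
python3 - <<'E'
from h import *
snap('scene','a17'); crop('a17',130,150,360,350,3,'c22'); gf(); print(r.job_done())
E
```

```text
t 17.42 along 45.33 lat -0.17 z 213.70 F along -0.63 lat -0.74 z 0.37 T [ 0.022 -0.046  0.022]
the job is handed in; nothing more can be done
None
```

View pics/c22.png

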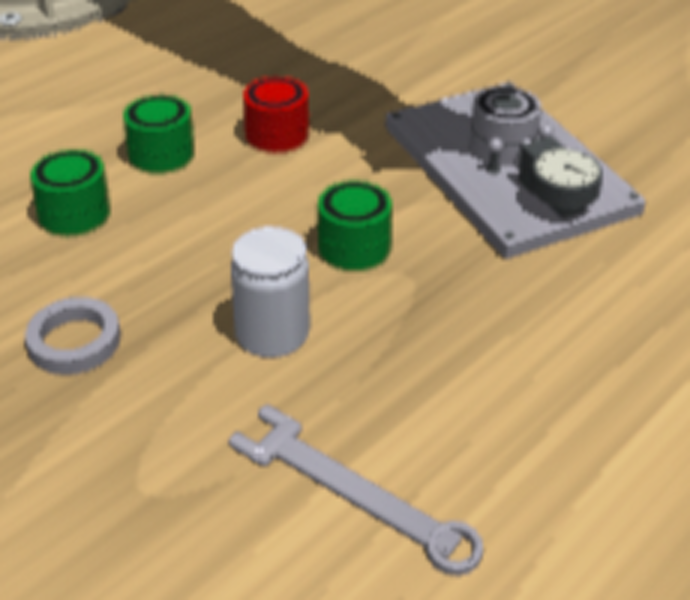

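The bearing is standing against both pins and the stem as far as I can measure, and I handed the job in at about 17.4 s. I stood it on the plate about 18 mm short of home and let go. I then pushed it in with the shut fingers, worked it about 1 mm each way sideways under a 5–8 N push, and backed straight off and up.

- **Forces:** the highest push I read was about 8 N. I estimate the pins saw no more than about 6.5 N each; that comes from the push readings, not from measuring the pins.
- **Seating:** the advance stopped at the same point (within 0.3 mm) while working both ways. The last overhead picture puts the bearing within about 0.3 mm of home, lengthwise and sideways, with the stem pushed in. That picture cannot rule out a gap of a tenth or two at one pin, so contact on both rests mainly on the sideways working. The dial's needle does not move in the pictures, so it gave no check.
- **Disagreement:** one fit from the scene camera put the bearing about 3 mm past home and 3.6 mm to the right. I took that as a height and calibration error of that slanted view, because the overhead wrist picture and the stable stop disagreed with it.
- **Other things:** the race, the tin and the wrench were not touched and look to be where they were. The gripper was clear of everything at hand-in.

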